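# Lock two fresh dust filters onto a respirator blower

## Task

Get the stone-dust respirator ready for work: fit the two fresh white filters to the two empty ports of the blower unit in its cradle, either filter on either port. Line up each filter's lugs with the slots, push it in against the seal and turn it clockwise to the stop so that it is locked with its grip along the blower's ridge. Leave the brown spent filter and everything else on the bench where it is.

Things in the scene. Friction and masses are not known exactly. Their poses are not given: they have to be found in the camera images.
- filter_a_mid (a point): Centre (33.5 mm above the foot) of a fresh filter: white round cartridge, 67 mm high, about 120 g, standing grip up, any yaw. z: axis, from neck to grip. Drum 80 mm diameter, 13 to 41 mm above the foot. On its face a blue finger grip 62 long (along x), 18 wide, 26 high, centred: 41 to 67 mm above the foot. Same after a half turn.
- filter_b_mid (a point): Centre of the second fresh filter, identical; either goes on either port. Underneath (both): neck 48 mm diameter, from the foot to 13 mm up, with two opposite lugs at the foot, 12 wide, 6 high, 60 mm across the tips, lying along x like the grip. Push and turn it by the grip.
- port_left: Left (+y end) bayonet port of the blower. Origin: centre of its mouth, the collar's top face. z: out along the port's axis, leaning 30 degrees from vertical towards the left (+y) end of the blower. x: along the ridge, as the blower's x. Collar 72 mm diameter, 18 mm proud of the shell; mouth 52 mm across in a lip 5 mm thick (3 mm at the locked place); 64 mm bore under the lip.
- port_right: Right (-y end) port, the same but leaning 30 degrees towards the right end. Both: the lip has two opposite slots, 17 mm wide, reaching 64 mm across, on the line 60 degrees anticlockwise from x seen from outside (orange triangles). Lugs enter there; then turn 60 degrees clockwise to a stop. Locked, lugs and grip lie along x (white bars).
- port_left_slot (a point): Middle of one slot of the left port, 29 mm from the port's origin in the plane of the mouth; the other slot is opposite.
- port_right_slot (a point): Middle of one slot of the right port, 29 mm from the port's origin in the plane of the mouth; the other slot is opposite.
- seal_left (a joint): Travel (m) of the left port's sprung red seal plate, 49 mm diameter. 0: its face is 6 mm below the mouth; it yields 7 mm (4 N at first, 8 N at the end). The filter's foot must go over 11 mm below the mouth for the lugs to pass under the lip; at 13 mm the drum bottoms. At the stop, let go, the seal lifts the lugs 2 mm into the locking pockets: reads 0.003.
- seal_right (a joint): The same for the right port. Heights of a filter's centre above the mouth, along the port's z: 20.5 mm bottomed, 22.5 mm just under the lip, 24.5 mm locked in the pockets, 27.5 mm resting unlocked on the seal, 33.5 mm with its lugs on top of the lip. A filter let go unlocked is pushed back up.
- blower: Blower of a powered dust respirator, grey, on its back in a screwed-down black cradle 170 (x) by 250 mm (y). Origin: centre of the cradle's underside, on the bench. Flat ridge along x, 32 mm wide, 105 mm high; each side a face slopes 30 degrees down to 50 mm height, with a port. Battery at -x and hose stub at +x reach 100 mm from the origin. Yaw within 20 degrees.
- spent_filter: A used filter of the same form, brown all over with a dark grip: not to be fitted or moved. Origin at the centre of its foot; 80 mm diameter, 67 mm high.
- block_clear_mid (a point): bystander: centre of a polished pale glass block with dark top, 56 x 50 x 85 mm, standing
- block_grey_mid (a point): bystander: centre of a grey stone block with pale top, 52 x 52 x 80 mm, standing
- block_black_mid (a point): bystander: centre of a black stone block with grey top, 54 x 48 x 85 mm, standing
- spray_bottle_mid (a point): bystander: centre of a pale bottle with red cap, 64 mm diameter, 190 mm high, standing
- polish_can_mid (a point): bystander: centre of a yellow can, 66 mm diameter, 125 mm high, standing
- keys_mid (a point): bystander: ring of a bunch of keys with red fob, lying flat, 115 mm across, 7 mm high
- dust_brush_mid (a point): bystander: middle of a brush 170 mm long, lying along its x
There are look-alikes about, which are no part of the job. Leave any red look-alike of the part that bears filter_b_mid alone.

How it is judged:
By the outcome, as a careful person would: the job done as asked, in the order asked, and still so for the second after the job is handed in, with the robot touching nothing.
It also fails if it takes over 69 s, if anything falls off the work surface, if the arm or the gripper's body presses on something with over 40 N, if the wrist force passes 120 N, or if a joint passes its speed limit or range.

## Robot

A 6-joint arm with a two-finger parallel gripper is mounted at the origin on the work surface. World frame = base frame: x ahead of the robot, y to its left, z up, the work surface at z = 0. Lengths are in m, angles in rad, forces in N, time in s.
With the tool pointing down it reaches from about 0.3 to 0.875 m from the base axis. Payload 6.4 kg.
Tool frame: the origin (TCP) lies midway between the tips of the shut fingers; the grasp point (between the pads) lies 19 mm behind it; z points along the fingers, y is the direction in which the jaws open and shut (so a half turn about z gives the same grasp; the last joint's range is limited). The gripper opens to 85 mm and grips with 20 to 120 N. Pads are 22 mm wide; open, the fingers measure 114 mm over their backs; the gripper's body (76 mm by 85 mm) begins 54 mm behind the grasp point. The pads swing forward as they close: fully open they stand 13 mm farther back than shut.
Start: joints at [0.98, 0.181, 1.607, -0, 1.354, -0.206], TCP at [0.216, 0.533, 0.231] pointing down, gripper open.
Joint ranges: [-2.99, 2.99], [-0.89, 2.07], [0.3, 2.58], [-1.14, 4.28], [0, 2.63], [-3.12, 3.12]. Speed limits (rad/s): [2.57, 2.57, 3.01, 3.14, 3.14, 3.14].

## Interface

Orientations are given as a unit quaternion [w, x, y, z].
In Python, from bench import ctrl gives the robot as it stands.
- The arm moves only by the tool apply_moves, never from a script. Its argument "plan" is a list of rows, each an object with "translation": the shift along the tool's x, y, z in m, a list of three; "angular": the turn, a rotation vector about the tool's x, y, z in rad, a list of three; "hand": the finger opening in m, from 0 to 0.0854. In form: [{"translation": [x, y, z], "angular": [rx, ry, rz], "hand": hand}, ...]. A call has 1 to 10 rows; each row shifts and turns the commanded pose from where the row before left it, along the tool's axes as they then stand; what a row does not reach is not made up. A row lasts 1/8 s, in which the tool goes at most 62.5 mm and 10.7 degrees, less where a joint would pass 70% of its speed; a pose out of reach is approached as far as the arm can. A call with a gripper value outside its range is refused whole. The fingers move at their own pace and stop on an object; the grip force is fixed at half the most. Time passes only in rows, so rows that do not move let the fingers close. It gives the time, the measured TCP pose, the force and the opening at its end, in the units of the state.
- ctrl.get_obs(): the state, without advancing time (a new reading comes with each control period).
- ctrl.camera(name): name is "side" or "top" or "wrist"; returns a dict with "img" (420x560x3 uint8, red, green, blue), "K" (3x3 intrinsics, pixels), "eye" and "orientation" of the camera in the world. Camera axes: x right, y up, looking along -z (the intrinsics and any distortion apply to the point x, -y, -z); pixel columns grow to the right and rows downward; lengths in m; the calibration is good to about 2 mm. A picture is of the moment at which its call begins. There is no depth.
- ctrl.hand_in(): hands the job in, once; it reports no verdict.
The state is a dict: "time_s": time; "q": joint angles; "dq": joint speeds; "joint_efforts": joint torques, N m; "eef_pos": TCP position; "eef_rot": TCP orientation; "wrist_force": force on the tool from outside, world axes, zero at the start; "torque": the same for the moment, N m; "opening": opening from 0.0 (shut) to 1.0 (fully open).
Only numpy, scipy, OpenCV 4.12 (cv2) and the standard library are available. Lean on these libraries where they do the work, as an engineer would, in place of code of your own. Each camera call takes 0.05 s, during which the arm holds its last target.

## Working session

There is one attempt and no reset: what is moved stays moved. The work goes in short steps, Python scripts to look and compute and a tool call to move; the robot and the scene stay as the last step left them, time stands still between calls to the robot, and variables do not carry over. Pictures are saved under pics/ and viewed, and the job is handed in when it is done.

Besides the shell and the picture viewer there is one more tool, called after "Call:" as a command line: name --argument value ..., lists and objects as JSON in quotes. apply_moves: Moves the arm, as the interface text tells. Its arguments: {"type":"object","properties":{"plan":{"type":"array","items":{"type":"object","properties":{"translation":{"type":"array","items":{"type":"number"}},"angular":{"type":"array","items":{"type":"number"}},"hand":{"type":"number"}}}}},"required":["plan"]}

```bash
ls; mkdir -p pics
python3 - <<'E'
from bench import ctrl
import cv2,numpy as np
o=ctrl.get_obs();print({k:np.round(v,4).tolist() for k,v in o.items()})
for n in ["side","top","wrist"]:
    c=ctrl.camera(n);cv2.imwrite(f"pics/{n}0.png",c["img"][:,:,::-1])
    print(n,np.round(c["K"],1).tolist(),np.round(c["eye"],4),np.round(c["orientation"],4),[k for k in c])
E
```

```text
pics
{'time_s': 0.0, 'q': [0.9797, 0.1816, 1.608, 0.0, 1.3538, -0.2063], 'dq': [-0.0001, -0.0016, 0.0005, 0.0003, 0.0013, 0.0002], 'joint_efforts': [0.001, -44.4879, -35.1332, -0.0002, 0.0092, 0.0], 'eef_pos': [0.2155, 0.5325, 0.2304], 'eef_rot': [-0.0004, 0.1912, 0.9815, -0.0008], 'wrist_force': [-0.3068, 0.0826, 0.0795], 'torque': [-0.0406, -0.0027, 0.0182], 'opening': 1.0037}
side [[512.1, 0.0, 281.5], [0.0, 512.1, 210.4], [0.0, 0.0, 1.0]] [-0.1965 -0.8814  1.2071] [ 0.8664  0.3658 -0.1299 -0.314 ] ['img', 'K', 'eye', 'orientation']
top [[401.8, 0.0, 290.5], [0.0, 401.8, 207.3], [0.0, 0.0, 1.0]] [ 0.4328 -0.0209  1.1854] [-0.7037 -0.0297  0.0134  0.7098] ['img', 'K', 'eye', 'orientation']
wrist [[349.9, 0.0, 279.5], [0.0, 349.9, 209.0], [0.0, 0.0, 1.0]] [0.1543 0.5578 0.3727] [ 0.8219 -0.1126 -0.0756  0.5532] ['img', 'K', 'eye', 'orientation']
```

View pics/side0.png

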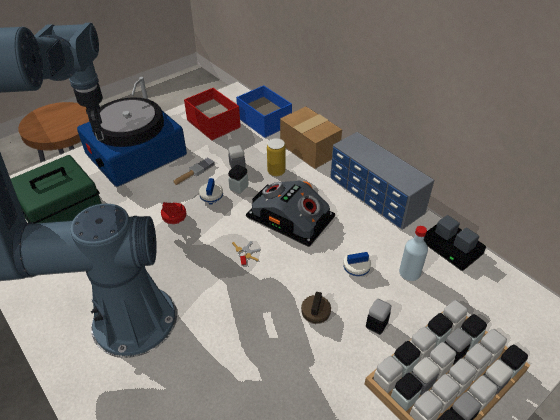

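View pics/top0.png

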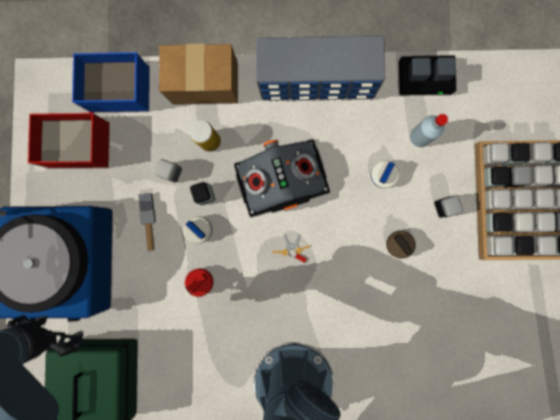

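View pics/wrist0.png

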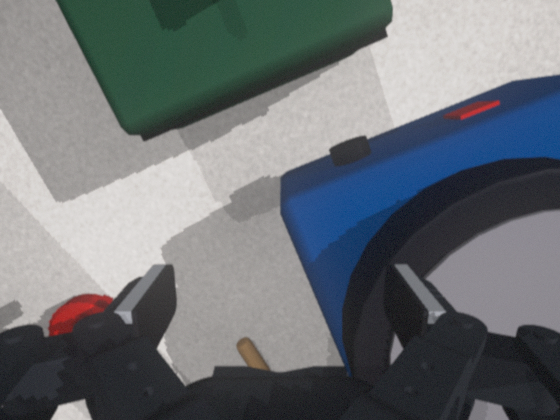

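Candidates (top view): white round with blue grip at (197,230) and (385,174) are the fresh filters. Look-alikes are the red one at (198,282) and the brown spent one at (401,244). The blower is at (282,177). Now I'll crop in to check the choice.

```bash
cat > h.py <<'E'
import numpy as np,cv2
from scipy.spatial.transform import Rotation as R
def rot(q): return R.from_quat([q[1],q[2],q[3],q[0]])
def save(c,fn): np.savez(fn,img=c["img"],K=c["K"],eye=c["eye"],orientation=c["orientation"])
def ray(c,uv):
    uv=np.atleast_2d(np.asarray(uv,float));K=c["K"]
    d=np.c_[(uv[:,0]-K[0,2])/K[0,0],-(uv[:,1]-K[1,2])/K[1,1],-np.ones(len(uv))]
    d=rot(c["orientation"]).apply(d);return d/np.linalg.norm(d,axis=1)[:,None]
def onz(c,uv,z):
    d=ray(c,uv);e=np.asarray(c["eye"]);return e+d*((z-e[2])/d[:,2])[:,None]
def onplane(c,uv,p,n):
    d=ray(c,uv);e=np.asarray(c["eye"]);return e+d*(((p-e)@n)/(d@n))[:,None]
def tri(cs,uvs):
    A=np.zeros((3,3));b=np.zeros(3);P=[]
    for c,uv in zip(cs,uvs):
        d=ray(c,uv)[0];M=np.eye(3)-np.outer(d,d);A+=M;b+=M@c["eye"];P.append((M,c["eye"]))
    x=np.linalg.solve(A,b);return x,[np.linalg.norm(M@(x-e)) for M,e in P]
def proj(c,p):
    v=rot(c["orientation"]).inv().apply(np.atleast_2d(p)-c["eye"]);K=c["K"]
    return np.c_[K[0,2]+K[0,0]*v[:,0]/-v[:,2],K[1,2]-K[1,1]*v[:,1]/-v[:,2]]
def hsv(c): return cv2.cvtColor(np.ascontiguousarray(c["img"]),cv2.COLOR_RGB2HSV)
def blobs(m,mina=20):
    n,l,s,ce=cv2.connectedComponentsWithStats(m.astype(np.uint8))
    return [(i,s[i],ce[i],l==i) for i in range(1,n) if s[i,4]>=mina]
E
python3 - <<'E'
from bench import ctrl
from h import *
t=ctrl.camera("top");s=ctrl.camera("side");save(t,"t0.npz");save(s,"s0.npz")
for n,c in(("t",t),("s",s)):
    h=hsv(c);m=(h[...,0]>105)&(h[...,0]<125)&(h[...,1]>150)&(h[...,2]>60)
    for i,st,ce,_ in blobs(m): print(n,st,np.round(ce,1))
a=t["img"][130:270,170:420];cv2.imwrite("pics/tc.png",cv2.resize(a,None,fx=3.2,fy=3.2,interpolation=2)[:,:,::-1])
a=s["img"][150:300,150:390];cv2.imwrite("pics/sc.png",cv2.resize(a,None,fx=3.3,fy=3.3,interpolation=2)[:,:,::-1])
E
```

```text
t [  73   53   75   58 1770] [115.4  83.2]
t [311  83   7   9  45] [313.9  87.1]
t [321  83   8  15  87] [324.4  89.6]
t [349  82  11  15  85] [354.3  89. ]
t [261  84   8  14  72] [264.6  90.4]
t [292  84   6  14  73] [294.5  90.2]
t [341  87   6   5  23] [343.8  88.9]
t [281  88   6   5  27] [283.7  89.8]
t [311  93   5   5  22] [313.1  94.9]
t [282  94   6   4  20] [284.2  95.4]
t [381 163  13  19  91] [386.8 172. ]
t [   0  207   92   43 1096] [ 56.2 216.4]
t [187 222  17  15  94] [195.2 229.2]
t [   0  262   91   57 1056] [ 57.3 305.5]
s [ 237   86   55   51 1449] [262.7 110.7]
s [  78  113  104   72 1483] [117.3 146.5]
s [333 148  16  18  72] [340.9 157. ]
s [331 159  17  20 103] [338.7 169.4]
s [350 159  18  19  84] [358.8 169.3]
s [368 172   9  13  33] [371.3 178.1]
s [336 175  11  12  41] [342.2 180.7]
s [377 177  10  15  58] [381.8 184.7]
s [206 179   8  16  70] [209.3 186.3]
s [355 178  11  12  46] [360.5 183.2]
s [348 182  16  18  65] [355.7 190.9]
s [367 184  18  19  84] [375.  192.7]
s [387 185  20  19 106] [397.  194.9]
s [365 194   8  13  28] [367.7 200.1]
s [385 196  19  21  81] [395.1 206.2]
s [374 203   8  10  32] [378.  207.2]
s [383 207  19  20  78] [393.1 216.6]
s [348 252  21  12 171] [357.6 257.4]
```

View pics/tc.png

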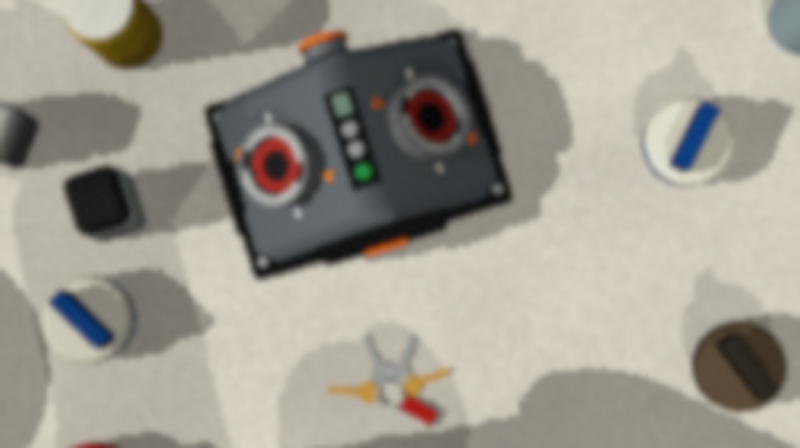

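View pics/sc.png

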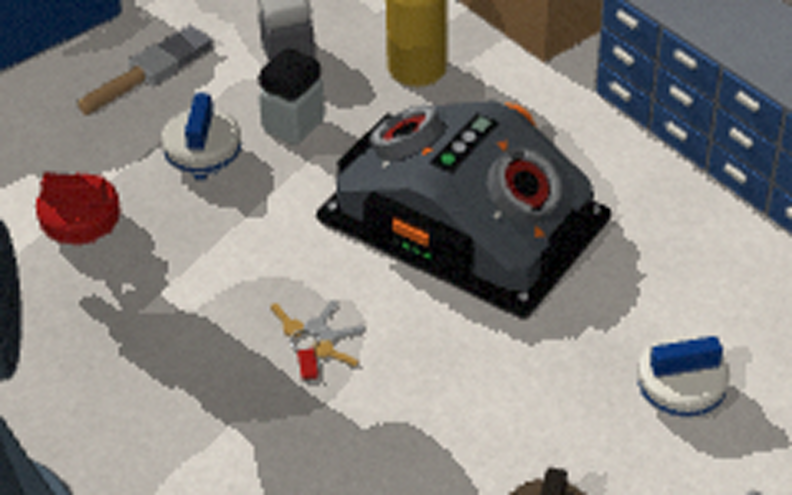

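The crop confirms the choice: white drums with blue grips at top-crop (93,318) and (690,140), red look-alike and brown spent filter clearly different. Rough triangulation next.

Run:
```python
from h import *
t=np.load("t0.npz");s=np.load("s0.npz")
for n,a,b in [("L grip",(195.2,229.2),(209.3,186.3)),("R grip",(386.8,172),(357.6,257.4)),("portL",(255.6,181.9),(273,188.8)),("portR",(305,166.6),(309.4,205.5))]:
    x,e=tri([t,s],[a,b]);print(n,np.round(x,4),np.round(e,4))
for n in ("t0.npz","s0.npz"):
    pass
# wrist cam pose in tool frame
from bench import ctrl
o=ctrl.get_obs();w=ctrl.camera("wrist")
T=rot(o["eef_rot"]);print("cam in tool",T.inv().apply(w["eye"]-o["eef_pos"]),"R",np.round((T.inv()*rot(w["orientation"])).as_matrix(),3).tolist())
print(np.round(T.as_matrix(),3).tolist())
```

```text
L grip [0.4414 0.2754 0.0554] [0.0011 0.0011]
R grip [ 0.5985 -0.2669  0.0555] [0.0004 0.0004]
portL [0.5721 0.0983 0.0902] [0.0021 0.0021]
portR [ 0.6119 -0.037   0.0896] [0.0007 0.0007]
cam in tool [ 0.06628336  0.00017245 -0.14227539] R [[-0.001, 0.963, 0.269], [1.0, 0.001, -0.001], [-0.001, 0.269, -0.963]]
[[-0.927, 0.375, -0.0], [0.375, 0.927, -0.001], [0.0, -0.001, -1.0]]
```

```bash
cat >> h.py <<'E'
def down(th):  # tool down, tool x at world angle th deg
    th=np.radians(th);x=np.array([np.cos(th),np.sin(th),0]);z=np.array([0,0,-1.]);return R.from_matrix(np.c_[x,np.cross(z,x),z])
def plan(p,Rt,n,hand,p0=None,R0=None,dp=3):
    from bench import ctrl
    o=ctrl.get_obs();
    p0=np.array(o["eef_pos"]) if p0 is None else p0; R0=rot(o["eef_rot"]) if R0 is None else R0
    rv=(R0.inv()*Rt).as_rotvec();cp,cR=p0.copy(),R0;out=[]
    for k in range(1,n+1):
        tp=p0+(p-p0)*k/n;tR=R0*R.from_rotvec(rv*k/n)
        t=np.round(cR.inv().apply(tp-cp),dp);w=np.round((cR.inv()*tR).as_rotvec(),3)
        out.append((t.tolist(),w.tolist()))
        cp=cp+cR.apply(t);cR=cR*R.from_rotvec(w)
    import json
    print("max",max(np.linalg.norm(a) for a,_ in out),np.degrees(max(np.linalg.norm(b) for _,b in out)))
    print(json.dumps([{"translation":a,"angular":b,"hand":hand} for a,b in out]))
    return cp,cR
E
python3 - <<'E'
from h import *
plan(np.array([.441,.275,.20]),down(51),10,.04)
E
```

```text
max 0.03484250278036869 10.714463965122599
[{"translation": [-0.031, -0.015, 0.003], "angular": [-0.0, 0.0, 0.187], "hand": 0.04}, {"translation": [-0.033, -0.01, 0.003], "angular": [-0.0, 0.0, 0.186], "hand": 0.04}, {"translation": [-0.034, -0.003, 0.003], "angular": [-0.0, 0.0, 0.187], "hand": 0.04}, {"translation": [-0.034, 0.003, 0.003], "angular": [-0.0, 0.0, 0.187], "hand": 0.04}, {"translation": [-0.033, 0.009, 0.004], "angular": [-0.0, 0.0, 0.186], "hand": 0.04}, {"translation": [-0.03, 0.015, 0.003], "angular": [-0.0, 0.0, 0.187], "hand": 0.04}, {"translation": [-0.027, 0.021, 0.003], "angular": [-0.0, 0.0, 0.187], "hand": 0.04}, {"translation": [-0.023, 0.026, 0.003], "angular": [-0.0, 0.0, 0.186], "hand": 0.04}, {"translation": [-0.018, 0.029, 0.003], "angular": [-0.0, 0.001, 0.187], "hand": 0.04}, {"translation": [-0.012, 0.032, 0.003], "angular": [-0.0, -0.0, 0.187], "hand": 0.04}]
```

Call:
apply_moves --plan '[{"translation": [-0.031, -0.015, 0.003], "angular": [0, 0, 0.186], "hand": 0.05}, {"translation": [-0.033, -0.01, 0.003], "angular": [0, 0, 0.186], "hand": 0.05}, {"translation": [-0.034, -0.003, 0.003], "angular": [0, 0, 0.186], "hand": 0.05}, {"translation": [-0.034, 0.003, 0.003], "angular": [0, 0, 0.186], "hand": 0.05}, {"translation": [-0.033, 0.009, 0.004], "angular": [0, 0, 0.186], "hand": 0.05}, {"translation": [-0.03, 0.015, 0.003], "angular": [0, 0, 0.186], "hand": 0.05}, {"translation": [-0.027, 0.021, 0.003], "angular": [0, 0, 0.186], "hand": 0.05}, {"translation": [-0.023, 0.026, 0.003], "angular": [0, 0, 0.186], "hand": 0.05}, {"translation": [-0.018, 0.029, 0.003], "angular": [0, 0, 0.186], "hand": 0.05}, {"translation": [-0.012, 0.032, 0.003], "angular": [0, 0, 0.186], "hand": 0.05}]'

```text
time_s: 1.55
eef_pos: [0.4423, 0.2751, 0.2002]
eef_rot: [-0.0, 0.902, 0.431, 0.0]
wrist_force: [-1.0, 0.2, -0.0]
opening: 0.583
```

Run:
```python
from bench import ctrl
from h import *
w=ctrl.camera("wrist");save(w,"w1.npz");cv2.imwrite("pics/w1.png",w["img"][:,:,::-1])
o=ctrl.get_obs();print(o["time_s"],np.round(o["q"],3),np.round(o["eef_pos"],4),np.round(rot(o["eef_rot"]).as_matrix(),3).tolist(),o["opening"])
h=hsv(w);m=(h[...,0]>105)&(h[...,0]<125)&(h[...,1]>150)&(h[...,2]>60)
for i,st,ce,_ in blobs(m,100): print(st,np.round(ce,1))
```

```text
1.6 [ 0.323  0.092  1.773 -0.002  1.276  1.013] [0.4448 0.2723 0.2   ] [[0.636, 0.771, 0.002], [0.771, -0.636, -0.002], [-0.001, 0.002, -1.0]] 0.5867309554118622
```

View pics/w1.png

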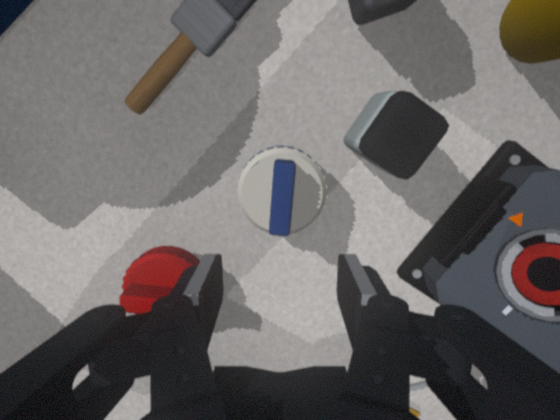

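The wrist view shows the fresh filter: drum centre about (282,190), blue grip running (286,162)-(280,233). The red look-alike is at (160,280) and the glass block with the dark top at (400,133).

Run:
```python
from h import *
w=np.load("w1.npz");h=hsv(w);t=np.load("t0.npz");s=np.load("s0.npz")
m=(h[...,0]>105)&(h[...,0]<128)&(h[...,1]>110)&(h[...,2]>40);m[:, :200]=0;m[260:]=0
for i,st,ce,mm in blobs(m,100):
    print(st,ce); ys,xs=np.nonzero(mm)
    if not(265<ce[0]<300): continue
    print(np.median(h[mm],0))
    r=cv2.minAreaRect(np.c_[xs,ys].astype(np.float32));b=cv2.boxPoints(r);print(b.round(1).tolist())
    P=onz(w,b,.067);print(np.round(P,4).tolist(),"c",P.mean(0), [np.linalg.norm(P[k]-P[k-1]).round(4) for k in range(4)])
    e=P[np.argsort(-((P-P.mean(0))@np.array([1,1,0])))]
    d=e[:2].mean(0)-e[2:].mean(0);print("ang",np.degrees(np.arctan2(d[1],d[0])))
    print("tri",tri([w,t,s],[ce,(195.2,229.2),(209.3,186.3)]))
# drum circle: white ring
g=w["img"][130:250,220:345];cv2.imwrite("pics/w1c.png",cv2.resize(g,None,fx=5,fy=5,interpolation=2)[:,:,::-1])
# vertical check: project z line
print(proj(w,[[.441,.275,.067],[.441,.275,0]]))
```

```text
[ 270  162   24   73 1332] [281.25225225 197.53378378]
[112. 134. 111.]
[[269.20001220703125, 233.0], [274.70001220703125, 161.1999969482422], [293.8999938964844, 162.6999969482422], [288.3999938964844, 234.5]]
[[0.4189, 0.2574, 0.067], [0.4603, 0.3008, 0.067], [0.4714, 0.2903, 0.067], [0.4305, 0.2463, 0.067]] c [0.44527155 0.27369533 0.067     ] [np.float64(0.0161), np.float64(0.06), np.float64(0.0152), np.float64(0.0601)]
ang 46.77338252833325
tri (array([0.44219003, 0.27408175, 0.05644315]), [np.float64(0.0025082624958029658), np.float64(0.0003408208628027053), np.float64(0.002396286991635344)])
[[276.37640182 200.87178807]
 [276.99036197 184.36255207]]
```

View pics/w1c.png

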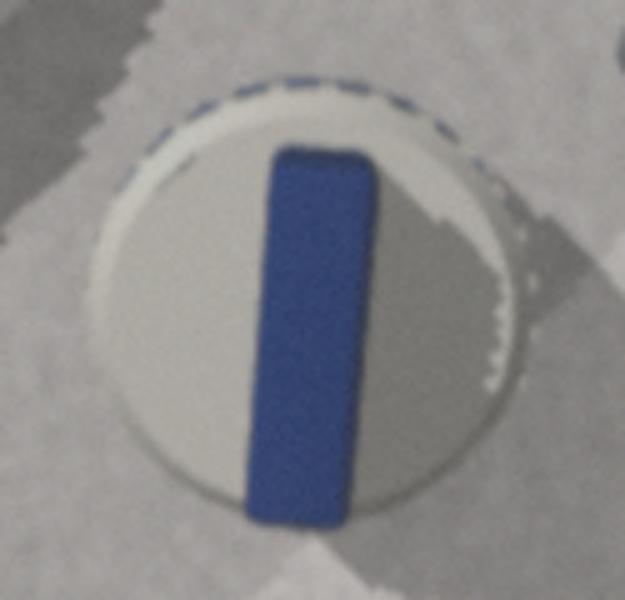

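```bash
cat >> h.py <<'E'
def grip(c,z,lo=(105,110,40),roi=None,near=None):
    h=hsv(c);m=(h[...,0]>lo[0])&(h[...,0]<128)&(h[...,1]>lo[1])&(h[...,2]>lo[2])
    if roi: k=np.zeros_like(m);k[roi[2]:roi[3],roi[0]:roi[1]]=1;m&=k
    st=max(blobs(m,100),key=lambda b:b[1][4]);ys,xs=np.nonzero(st[3])
    b=cv2.boxPoints(cv2.minAreaRect(np.c_[xs,ys].astype(np.float32)));P=onz(c,b,z)
    e1,e2=P[1]-P[0],P[2]-P[1];d=e1 if np.linalg.norm(e1)>np.linalg.norm(e2) else e2
    a=np.degrees(np.arctan2(d[1],d[0]))%180
    return P.mean(0),a,st[2],(np.linalg.norm(e1),np.linalg.norm(e2))
E
python3 - <<'E'
from bench import ctrl
from h import *
w=ctrl.camera("wrist");save(w,"w2.npz");o=ctrl.get_obs()
print(o["eef_pos"],grip(w,.067,roi=(200,400,100,260)))
w1=np.load("w1.npz");print(w1["eye"],w["eye"])
T=rot(o["eef_rot"]);print(T.inv().apply(w["eye"]-o["eef_pos"]))
# blob with lower part
E
```

```text
[0.44347509 0.2737821  0.20003058] (array([0.44559098, 0.27400243, 0.067     ]), np.float64(46.39451817046851), array([276.4709389, 196.6266766]), (np.float64(0.06071579686308012), np.float64(0.015194013602587498)))
[0.48702713 0.32749713 0.3425123 ] [0.48974843 0.32465292 0.34215711]
[ 0.06860067  0.00407469 -0.14214907]
```

Run:
```python
from h import *
plan(np.array([.4447,.274,.046]),down(46.4),5,.05,dp=4)
```

```text
max 0.030801298673919578 0.9185212201974531
[{"translation": [0.0002, 0.0001, 0.0308], "angular": [0.0, 0.0, 0.016], "hand": 0.05}, {"translation": [0.0002, 0.0002, 0.0308], "angular": [0.0, 0.0, 0.016], "hand": 0.05}, {"translation": [0.0002, 0.0001, 0.0308], "angular": [0.001, 0.0, 0.016], "hand": 0.05}, {"translation": [0.0002, 0.0002, 0.0308], "angular": [-0.0, 0.0, 0.016], "hand": 0.05}, {"translation": [0.0002, 0.0001, 0.0308], "angular": [-0.0, 0.0, 0.016], "hand": 0.05}]
```

Call:
apply_moves --plan '[{"translation": [0.001, 0.001, 0.03], "angular": [0.0, 0.0, 0.02], "hand": 0.05}, {"translation": [0, 0, 0.03], "angular": [0.0, 0.0, 0.02], "hand": 0.05}, {"translation": [0, 0, 0.03], "angular": [0.0, 0.0, 0.02], "hand": 0.05}, {"translation": [0, 0, 0.03], "angular": [0, 0.0, 0.02], "hand": 0.05}, {"translation": [0, 0, 0.02], "angular": [0, 0, 0], "hand": 0.05}, {"translation": [0, 0, 0.014], "angular": [0, 0, 0], "hand": 0.05}, {"translation": [0, 0, 0], "angular": [0, 0, 0], "hand": 0.05}]'

```text
time_s: 2.52
eef_pos: [0.4422, 0.2762, 0.0455]
eef_rot: [-0.0, 0.918, 0.398, -0.001]
wrist_force: [0.4, -0.3, 0.1]
opening: 0.581
```

Run:
```python
from bench import ctrl
from h import *
w=ctrl.camera("wrist");save(w,"w3.npz");cv2.imwrite("pics/w3.png",w["img"][:,:,::-1])
o=ctrl.get_obs();print(o["time_s"],np.round(o["q"],3),np.round(o["eef_pos"],4),np.round(rot(o["eef_rot"]).as_matrix(),3).tolist(),o["opening"],o["wrist_force"])
```

```text
2.575 [0.33  0.315 1.865 0.    0.961 1.083] [0.4429 0.2764 0.0464] [[0.684, 0.73, -0.0], [0.73, -0.684, -0.0], [-0.0, -0.0, -1.0]] 0.5847349703446205 [-0.69416462  0.21468994 -0.22538259]
```

View pics/w3.png

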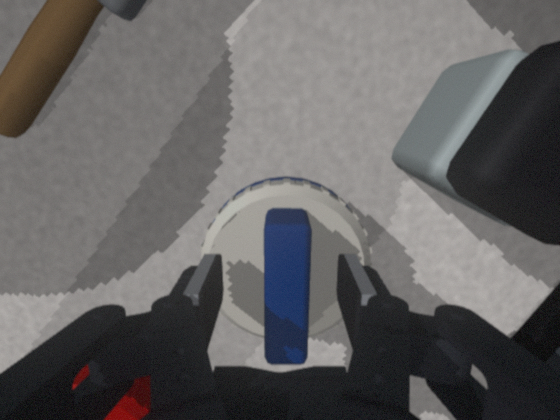

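Run:
```python
from h import *
from bench import ctrl
w=np.load("w3.npz");o=ctrl.get_obs();T=rot(o["eef_rot"])
g=w["img"][190:380,200:370];cv2.imwrite("pics/w3c.png",cv2.resize(g,None,fx=3.1,fy=3.1,interpolation=2)[:,:,::-1])
for p in [(288,224),(288,210),(286,345),(286,362)]:
    for z in (.067,.041): print(p,z,np.round(T.inv().apply(onz(w,p,z)[0]-o["eef_pos"]),4))
# drum outer circle at z=.041 top edge
```

```text
(288, 224) 0.067 [ 0.0292  0.0043 -0.0206]
(288, 224) 0.041 [0.0207 0.0049 0.0054]
(288, 210) 0.067 [ 0.0344  0.0042 -0.0206]
(288, 210) 0.041 [0.0271 0.0049 0.0054]
(286, 345) 0.067 [-0.0219  0.0038 -0.0206]
(286, 345) 0.041 [-0.0415  0.0043  0.0054]
(286, 362) 0.067 [-0.03    0.0038 -0.0206]
(286, 362) 0.041 [-0.0513  0.0043  0.0054]
```

View pics/w3c.png

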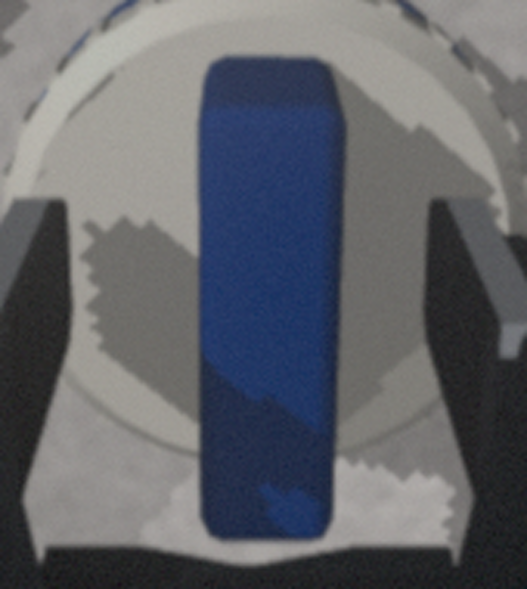

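Call:
apply_moves --plan '[{"translation": [-0.001, 0.0025, 0], "angular": [0, 0, 0], "hand": 0.05}, {"translation": [0, 0, 0], "angular": [0, 0, 0], "hand": 0.03}, {"translation": [0, 0, 0], "angular": [0, 0, 0], "hand": 0.01}, {"translation": [0, 0, 0], "angular": [0, 0, 0], "hand": 0.005}, {"translation": [0, 0, 0], "angular": [0, 0, 0], "hand": 0.005}, {"translation": [0, 0, 0], "angular": [0, 0, 0], "hand": 0.005}]'

```text
time_s: 3.32
eef_pos: [0.4448, 0.2738, 0.047]
eef_rot: [0.0, 0.918, 0.397, 0.001]
wrist_force: [-1.5, -0.1, 5.2]
opening: 0.198
```

Run:
```python
from bench import ctrl
from h import *
w=ctrl.camera("wrist");save(w,"w4.npz");cv2.imwrite("pics/w4.png",w["img"][:,:,::-1])
o=ctrl.get_obs();print(o["time_s"],np.round(o["q"],3),np.round(o["eef_pos"],4),np.round(rot(o["eef_rot"]).as_matrix(),3).tolist(),o["opening"],o["wrist_force"])
T=rot(o["eef_rot"]);print(T.inv().apply(w["eye"]-o["eef_pos"]),(T.inv()*rot(w["orientation"])).as_matrix().round(4))
```

```text
3.375 [ 0.325  0.314  1.866 -0.     0.961  1.078] [0.4447 0.2739 0.047 ] [[0.684, 0.729, 0.001], [0.729, -0.684, 0.0], [0.001, 0.001, -1.0]] 0.1926383992513486 [-1.03677626 -0.34889306  6.00589345]
[ 0.06901491  0.0017234  -0.14224643] [[-1.200e-03  9.634e-01  2.682e-01]
 [ 1.000e+00  1.000e-03  8.000e-04]
 [ 5.000e-04  2.682e-01 -9.634e-01]]
```

View pics/w4.png

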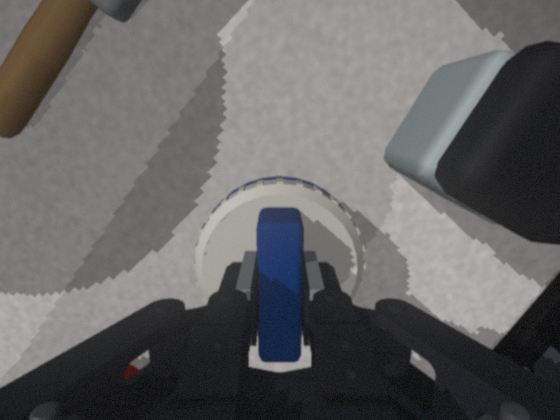

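```bash
cat >> h.py <<'E'
def port(side,psi):
    s=1 if side=="L" else -1;p=np.radians(psi)
    X=np.array([np.cos(p),np.sin(p),0]);Y=np.array([-np.sin(p),np.cos(p),0]);Z=np.array([0,0,1.])
    z=np.cos(np.pi/6)*Z+s*np.sin(np.pi/6)*Y;return X,np.cross(z,X),z
def toolR(side,psi,ang): # grip at ang deg CCW from X
    X,Yp,z=port(side,psi);a=np.radians(ang);x=np.cos(a)*X+np.sin(a)*Yp
    return R.from_matrix(np.c_[x,np.cross(-z,x),-z])
E
python3 - <<'E'
from h import *
m=np.array([.571,.101,.095]);Rt=toolR("L",16.4,60);x=Rt.as_matrix()[:,0];z=-Rt.as_matrix()[:,2]
tg=m+.15*z-.07*x;print(tg,np.degrees(np.arctan2(x[1],x[0])),x)
from bench import ctrl
o=ctrl.get_obs();p0=np.array(o["eef_pos"])+[0,0,.15]
plan(tg,Rt,6,.005,p0=p0)
E
```

```text
[0.53107133 0.11270261 0.2552147 ] 72.7099324740202 [ 0.26790089  0.86065621 -0.4330127 ]
max 0.03249615361854384 7.026154132345561
[{"translation": [-0.01, 0.029, -0.01], "angular": [-0.062, -0.063, -0.084], "hand": 0.005}, {"translation": [-0.012, 0.028, -0.007], "angular": [-0.062, -0.062, -0.084], "hand": 0.005}, {"translation": [-0.016, 0.028, -0.004], "angular": [-0.062, -0.063, -0.084], "hand": 0.005}, {"translation": [-0.018, 0.026, -0.002], "angular": [-0.062, -0.063, -0.085], "hand": 0.005}, {"translation": [-0.02, 0.025, 0.001], "angular": [-0.062, -0.063, -0.084], "hand": 0.005}, {"translation": [-0.022, 0.023, 0.003], "angular": [-0.062, -0.062, -0.084], "hand": 0.005}]
```

Call:
apply_moves --plan '[{"translation": [0, 0, -0.02], "angular": [0, 0, 0], "hand": 0.005}, {"translation": [0, 0, -0.04], "angular": [0, 0, 0], "hand": 0.005}, {"translation": [0, 0, -0.05], "angular": [0, 0, 0], "hand": 0.005}, {"translation": [0, 0, -0.04], "angular": [0, 0, 0], "hand": 0.005}]'

```text
time_s: 3.88
eef_pos: [0.4442, 0.2737, 0.1979]
eef_rot: [-0.0, 0.918, 0.397, 0.0]
wrist_force: [0.7, 1.1, -0.8]
opening: 0.194
```

Call:
apply_moves --plan '[{"translation": [-0.01, 0.029, -0.01], "angular": [-0.062, -0.063, -0.084], "hand": 0.005}, {"translation": [-0.012, 0.028, -0.007], "angular": [-0.062, -0.062, -0.084], "hand": 0.005}, {"translation": [-0.016, 0.028, -0.004], "angular": [-0.062, -0.063, -0.084], "hand": 0.005}, {"translation": [-0.018, 0.026, -0.002], "angular": [-0.062, -0.063, -0.085], "hand": 0.005}, {"translation": [-0.02, 0.025, 0.001], "angular": [-0.062, -0.063, -0.084], "hand": 0.005}, {"translation": [-0.022, 0.023, 0.003], "angular": [-0.062, -0.062, -0.084], "hand": 0.005}, {"translation": [0, 0, 0], "angular": [0, 0, 0], "hand": 0.005}, {"translation": [0, 0, 0], "angular": [0, 0, 0], "hand": 0.005}]'

```text
time_s: 4.88
eef_pos: [0.5296, 0.1132, 0.254]
eef_rot: [0.239, 0.76, 0.597, -0.096]
wrist_force: [-0.3, -0.3, -0.2]
opening: 0.193
```

```bash
cat > look.py <<'E'
import sys
from bench import ctrl
from h import *
n=sys.argv[1]
w=ctrl.camera("wrist");save(w,n+".npz");cv2.imwrite(f"pics/{n}.png",w["img"][:,:,::-1])
o=ctrl.get_obs();print(round(o["time_s"],2),np.round(o["q"],3),np.round(o["eef_pos"],4),np.round(rot(o["eef_rot"]).as_matrix(),3).tolist(),round(o["opening"],3),np.round(o["wrist_force"],1),np.round(o["torque"],2))
T=rot(o["eef_rot"]);print(T.inv().apply(w["eye"]-o["eef_pos"]))
np.savez(n+"_o.npz",p=o["eef_pos"],q=o["eef_rot"])
E
python3 look.py w5
```

```text
4.92 [ 0.286  0.151  1.682 -0.536  1.346  0.657] [0.5297 0.1132 0.2542] [[0.268, 0.953, 0.139], [0.861, -0.172, -0.478], [-0.432, 0.248, -0.867]] 0.194 [-0.3  0.3 -1.6] [ 0.39  0.13 -0.02]
[ 0.06834702  0.00170628 -0.14164672]
```

View pics/w5.png

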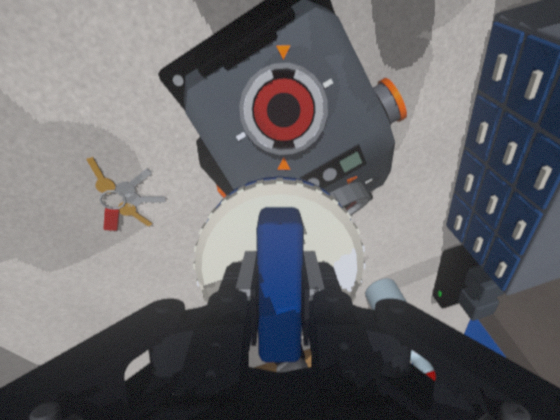

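```bash
cat >> h.py <<'E'
def collar(c,roi,vmin=120):
    h=hsv(c);k=np.zeros(h.shape[:2],bool);k[roi[2]:roi[3],roi[0]:roi[1]]=1
    ring=(h[...,1]<60)&(h[...,2]>vmin)&k
    b=max(blobs(ring,100),key=lambda b:b[1][4]);cs,_=cv2.findContours(b[3].astype(np.uint8),cv2.RETR_EXTERNAL,cv2.CHAIN_APPROX_NONE)
    ct=max(cs,key=len);e=cv2.fitEllipse(cv2.convexHull(ct))
    r=((h[...,0]<8)|(h[...,0]>172))&(h[...,1]>140)&(h[...,2]>70)&k
    rb=max(blobs(r,30),key=lambda b:b[1][4]);cs,_=cv2.findContours(rb[3].astype(np.uint8),cv2.RETR_EXTERNAL,cv2.CHAIN_APPROX_NONE);re=cv2.fitEllipse(cv2.convexHull(max(cs,key=len)))
    o=(h[...,0]>=8)&(h[...,0]<22)&(h[...,1]>150)&(h[...,2]>120)&k
    return e,re,[(bb[2].round(1),bb[1][4]) for bb in blobs(o,10)]
E
python3 - <<'E'
from h import *
w=np.load("w5.npz");e,re,o=collar(w,(225,345,40,178));print(e,re,o)
g=w["img"][30:180,200:360].copy();cv2.ellipse(g,((e[0][0]-200,e[0][1]-30),e[1],e[2]),(0,255,0),1);cv2.ellipse(g,((re[0][0]-200,re[0][1]-30),re[1],re[2]),(0,255,255),1)
cv2.imwrite("pics/w5c.png",cv2.resize(g,None,fx=4,fy=4,interpolation=0)[:,:,::-1])
E
```

```text
((283.1727294921875, 107.7237548828125), (85.98731994628906, 108.21783447265625), 54.27433395385742) ((283.2933349609375, 108.98561096191406), (58.98543167114258, 61.89691925048828), 2.919792413711548) [(array([282.9,  50.1]), np.int32(94)), (array([283.5, 165.1]), np.int32(78))]
```

View pics/w5c.png

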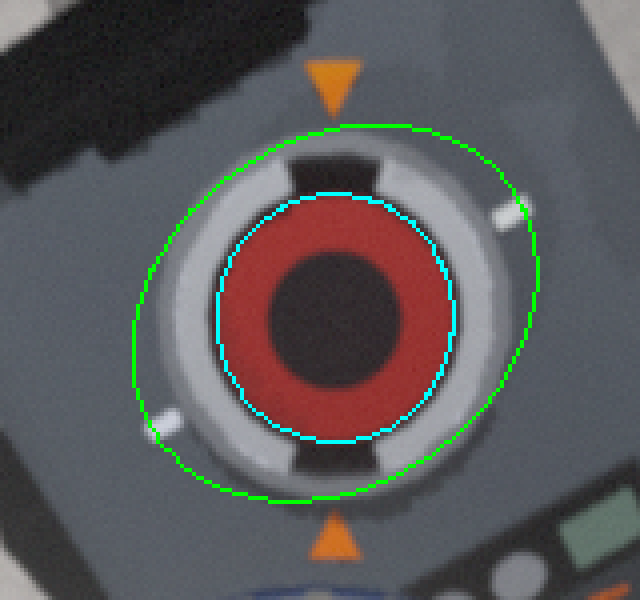

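```bash
cat >> h.py <<'E'
RC=R.from_matrix(np.array([[0,.9633,.2685],[1,0,0],[0,.2685,-.9633]]))
def wcam(n):
    w=np.load(n+".npz");o=np.load(n+"_o.npz");T=rot(o["q"])
    q=(T*RC).as_quat()
    return dict(img=w["img"],K=w["K"],eye=o["p"]+T.apply([.0682,0,-.142]),orientation=np.array([q[3],q[0],q[1],q[2]]))
E
python3 - <<'E'
from h import *
w=wcam("w5");h=hsv(w);w0=np.load("w5.npz")
k=np.zeros(h.shape[:2],bool);k[40:178,225:345]=1
ring=(h[...,1]<60)&(h[...,2]>135)&k
ring=cv2.morphologyEx(ring.astype(np.uint8),cv2.MORPH_OPEN,np.ones((5,5),np.uint8))
# points on ring: fit ellipse outer from hull
ys,xs=np.nonzero(ring);e=cv2.fitEllipse(cv2.convexHull(np.c_[xs,ys].astype(np.int32)));print("ring",e)
dark=(h[...,2]<70)&k
red=((h[...,0]<8)|(h[...,0]>172))&(h[...,1]>140)&(h[...,2]>70)&k
re=((283.2933349609375, 108.98561096191406), (58.98543167114258, 61.89691925048828), 2.9)
for psi in (16.4,):
  X,Yp,z=port("L",psi)
  # depth: camera forward axis dist
  f=rot(w["orientation"]).apply([0,0,-1])
  d=350*.049/61.9;print("seal dist",d)
  for uv,off,nm in ((re[0],-.006,"seal"),(e[0],0,"mouth")):
    r=ray(w,uv)[0]; 
    for m in (np.array([.571,.101,.095]),):
        print(nm,onplane(w,uv,m+off*z,z)[0]-off*z)
    c=w["eye"]+r*d/(r@f);print(nm,"by size",c)
  m=np.array([.571,.101,.095])
  tr=onplane(w,[(282.9,50.1),(283.5,165.1)],m-.018*z,z);v=tr[0]-tr[1];print("tri dir",np.degrees(np.arctan2(v@Yp,v@X)),"mid",tr.mean(0)+.018*z, np.linalg.norm(v))
  b=[]
  wm=((h[...,1]<40)&(h[...,2]>185)&k)
  for bb in blobs(wm,8): print("bar",bb[2],bb[1][4])
t=np.load("t0.npz");s=np.load("s0.npz")
print(tri([w,t,s],[re[0],(255.6,181.9),(273,188.8)]),tri([w,s],[re[0],(273,188.8)]),tri([w,t],[re[0],(255.6,181.9)]))
E
```

```text
ring ((283.7540283203125, 107.6039047241211), (82.15913391113281, 103.81039428710938), 53.85813522338867)
seal dist 0.2770597738287561
seal [0.572211   0.10157556 0.09487863]
seal by size [0.57163215 0.10318627 0.0978926 ]
mouth [0.57278772 0.10239588 0.09451829]
mouth by size [0.57230311 0.10389049 0.09727303]
tri dir 60.460950701760204 mid [0.57203317 0.10091799 0.09521384] 0.09405146185867004
bar [327.37931034  82.86206897] 29
bar [240.4516129  135.74193548] 31
(array([0.57255508, 0.09861171, 0.08966905]), [np.float64(0.0005098745166797323), np.float64(0.002284882457134973), np.float64(0.0019010231542110855)]) (array([0.57378166, 0.09808017, 0.08917035]), [np.float64(0.0006718263649712814), np.float64(0.0006718263649714212)]) (array([0.57153901, 0.09952845, 0.09120203]), [np.float64(0.0012407810696098), np.float64(0.001240781069609656)])
```

Run:
```python
from h import *
M=np.array([.572,.1013,.095]);Rt=toolR("L",16.8,60);x=Rt.as_matrix()[:,0];z=-Rt.as_matrix()[:,2]
plan(M+z*.062+.0005*x,Rt,5,.005,dp=4)
```

```text
max 0.022557038812751996 0.1281172578150919
[{"translation": [0.0141, 0.0005, 0.0175], "angular": [-0.001, 0.0, -0.001], "hand": 0.005}, {"translation": [0.014, 0.0005, 0.0175], "angular": [-0.001, 0.0, -0.001], "hand": 0.005}, {"translation": [0.0141, 0.0005, 0.0176], "angular": [-0.001, 0.0, -0.002], "hand": 0.005}, {"translation": [0.014, 0.0006, 0.0175], "angular": [-0.001, 0.001, -0.001], "hand": 0.005}, {"translation": [0.0141, 0.0005, 0.0175], "angular": [-0.002, -0.0, -0.001], "hand": 0.005}]
```

Call:
apply_moves --plan '[{"translation": [0.014, 0.0005, 0.0175], "angular": [-0.001, 0.0, -0.001], "hand": 0.005}, {"translation": [0.014, 0.0005, 0.0175], "angular": [-0.001, 0.0, -0.001], "hand": 0.005}, {"translation": [0.014, 0.0005, 0.0175], "angular": [-0.001, 0.0, -0.002], "hand": 0.005}, {"translation": [0.014, 0.0005, 0.0175], "angular": [-0.001, 0, -0.001], "hand": 0.005}, {"translation": [0.014, 0.0005, 0.0175], "angular": [-0.002, 0, -0.001], "hand": 0.005}, {"translation": [0, 0, 0], "angular": [0, 0, 0], "hand": 0.005}]'

```text
time_s: 5.68
eef_pos: [0.5622, 0.1307, 0.1471]
eef_rot: [0.241, 0.756, 0.6, -0.097]
wrist_force: [-0.5, 0.4, -1.3]
opening: 0.197
```

```bash
python3 look.py w6
python3 - <<'E'
from bench import ctrl
from h import *
s=ctrl.camera("side");save(s,"s6.npz");a=s["img"][120:260,200:370];cv2.imwrite("pics/s6.png",cv2.resize(a,None,fx=4,fy=4,interpolation=2)[:,:,::-1])
M=np.array([.572,.1013,.095]);Rt=toolR("L",16.8,60);o=ctrl.get_obs();print("pose err",(rot(o["eef_rot"]).inv()*Rt).as_rotvec(),Rt.inv().apply(o["eef_pos"]-M))
E
```

```text
5.72 [ 0.301  0.353  1.667 -0.571  1.191  0.766] [0.5629 0.1307 0.1486] [[0.261, 0.954, 0.144], [0.862, -0.163, -0.481], [-0.435, 0.25, -0.865]] 0.196 [-0.   0.1 -1.3] [0.32 0.09 0.04]
[ 0.06882105  0.00095666 -0.1405691 ]
pose err [0.00164496 0.00160817 0.00045313] [-0.00045475  0.00061305 -0.0625888 ]
```

View pics/w6.png

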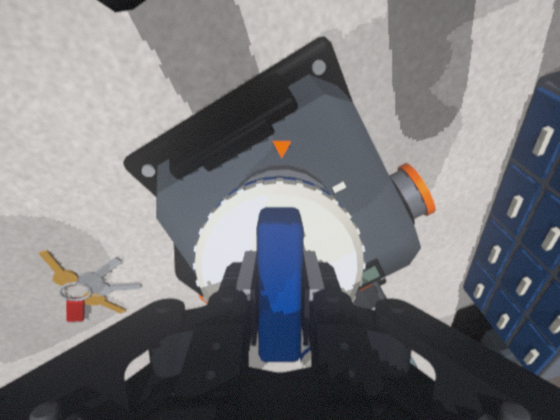

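View pics/s6.png

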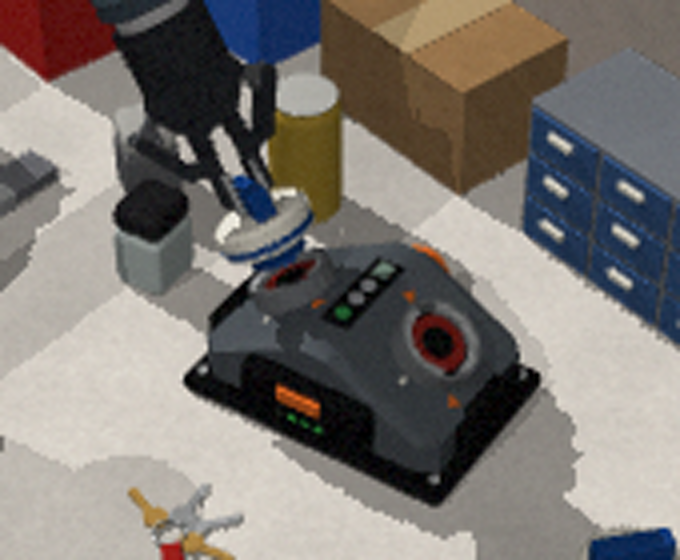

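Call:
apply_moves --plan '[{"translation": [0, -0.0003, 0.008], "angular": [0, 0, 0], "hand": 0.005}, {"translation": [0, 0, 0.004], "angular": [0, 0, 0], "hand": 0.005}, {"translation": [0, 0, 0.003], "angular": [0, 0, 0], "hand": 0.005}, {"translation": [0, 0, 0.003], "angular": [0, 0, 0], "hand": 0.005}, {"translation": [0, 0, 0.002], "angular": [0, 0, 0], "hand": 0.005}, {"translation": [0, 0, 0], "angular": [0, 0, 0], "hand": 0.005}]'

```text
time_s: 6.52
eef_pos: [0.5665, 0.1214, 0.1321]
eef_rot: [0.242, 0.756, 0.6, -0.095]
wrist_force: [1.1, 2.0, -0.4]
opening: 0.193
```

```bash
cat > st.py <<'E'
import sys
from bench import ctrl
from h import *
side,psi,ang=sys.argv[1],float(sys.argv[2]),float(sys.argv[3]);M=np.array(eval(sys.argv[4]))
Rt=toolR(side,psi,ang);o=ctrl.get_obs();T=rot(o["eef_rot"])
print(round(o["time_s"],2),"roterr",np.round((T.inv()*Rt).as_rotvec(),4),"pos in port-tool",np.round(Rt.inv().apply(o["eef_pos"]-M),4),"F tool",np.round(T.inv().apply(o["wrist_force"]),1),"tau",np.round(T.inv().apply(o["torque"]),2),"open",round(o["opening"],3),"q",np.round(o["q"],2))
E
python3 st.py L 16.8 60 "[.572,.1013,.095]"
```

```text
6.53 roterr [0.0028 0.0007 0.0005] pos in port-tool [-0.0001  0.0007 -0.0425] F tool [ 2.2  0.6 -0.5] tau [ 0.1   0.67 -0.  ] open 0.193 q [ 0.28  0.37  1.68 -0.58  1.15  0.77]
```

Call:
apply_moves --plan '[{"translation": [0, 0, 0.002], "angular": [0, 0, 0], "hand": 0.005}, {"translation": [0, 0, 0.002], "angular": [0, 0, 0], "hand": 0.005}, {"translation": [0, 0, 0.002], "angular": [0, 0, 0], "hand": 0.005}, {"translation": [0, 0, 0], "angular": [0, 0, 0], "hand": 0.005}]'

```text
time_s: 7.02
eef_pos: [0.5673, 0.1185, 0.1268]
eef_rot: [0.242, 0.757, 0.6, -0.095]
wrist_force: [0.0, 4.9, 2.0]
opening: 0.194
```

```bash
python3 st.py L 16.8 60 "[.572,.1013,.095]"
```

```text
7.03 roterr [0.0024 0.0008 0.0004] pos in port-tool [-0.0001  0.0006 -0.0365] F tool [ 3.4 -0.3 -4.1] tau [0.21 0.86 0.02] open 0.194 q [ 0.28  0.38  1.68 -0.58  1.14  0.77]
```

Call:
apply_moves --plan '[{"translation": [0, 0, 0.001], "angular": [0, 0, 0], "hand": 0.005}, {"translation": [0, 0, 0.001], "angular": [0, 0, 0], "hand": 0.005}, {"translation": [0, 0, 0.001], "angular": [0, 0, 0], "hand": 0.005}, {"translation": [0, 0, 0], "angular": [0, 0, 0], "hand": 0.005}]'

```text
time_s: 7.52
eef_pos: [0.5677, 0.1173, 0.1245]
eef_rot: [0.242, 0.757, 0.6, -0.095]
wrist_force: [-2.1, 6.4, 2.8]
opening: 0.195
```

```bash
python3 st.py L 16.8 60 "[.572,.1013,.095]"
```

```text
7.53 roterr [0.0025 0.0007 0.0003] pos in port-tool [-0.0001  0.0006 -0.0339] F tool [ 3.7 -2.4 -5.8] tau [ 0.41  0.87 -0.03] open 0.195 q [ 0.28  0.38  1.69 -0.59  1.14  0.77]
```

Call:
apply_moves --plan '[{"translation": [0, 0, 0.001], "angular": [0, 0, 0], "hand": 0.005}, {"translation": [0, 0, 0.001], "angular": [0, 0, 0], "hand": 0.005}, {"translation": [0, 0, 0], "angular": [0, 0, 0], "hand": 0.005}]'

```text
time_s: 7.9
eef_pos: [0.568, 0.1164, 0.1229]
eef_rot: [0.242, 0.757, 0.6, -0.095]
wrist_force: [-2.6, 6.0, 4.0]
opening: 0.196
```

```bash
python3 st.py L 16.8 60 "[.572,.1013,.095]"
```

```text
7.9 roterr [0.0025 0.0007 0.0003] pos in port-tool [-0.0001  0.0006 -0.032 ] F tool [ 2.7 -2.5 -6.8] tau [ 0.5   0.8  -0.03] open 0.196 q [ 0.27  0.38  1.69 -0.59  1.13  0.78]
```

Call:
apply_moves --plan '[{"translation": [0, 0, 0.001], "angular": [0, 0, 0], "hand": 0.005}, {"translation": [0, 0, 0.001], "angular": [0, 0, 0], "hand": 0.005}, {"translation": [0, 0, 0], "angular": [0, 0, 0], "hand": 0.005}]'

```text
time_s: 8.28
eef_pos: [0.568, 0.1164, 0.1226]
eef_rot: [0.242, 0.757, 0.6, -0.095]
wrist_force: [-9.8, 12.4, 16.4]
opening: 0.197
```

```bash
python3 st.py L 16.8 60 "[.572,.1013,.095]"
```

```text
8.28 roterr [ 0.0028  0.0004 -0.0001] pos in port-tool [ 0.      0.0006 -0.0317] F tool [  1.   -7.3 -21.6] tau [1.33 0.45 0.03] open 0.197 q [ 0.27  0.38  1.69 -0.59  1.13  0.78]
```

Call:
apply_moves --plan '[{"translation": [0, 0, -0.001], "angular": [0, 0, 0.1], "hand": 0.005}, {"translation": [0, 0, 0], "angular": [0, 0, 0.15], "hand": 0.005}, {"translation": [0, 0, 0], "angular": [0, 0, 0.15], "hand": 0.005}, {"translation": [0, 0, 0], "angular": [0, 0, 0], "hand": 0.005}]'

```text
time_s: 8.78
eef_pos: [0.5694, 0.116, 0.1231]
eef_rot: [0.257, 0.861, 0.437, -0.043]
wrist_force: [-0.6, 6.1, 7.5]
opening: 0.192
```

```bash
python3 st.py L 16.8 60 "[.572,.1013,.095]"
```

```text
8.78 roterr [ 0.0052 -0.0008 -0.402 ] pos in port-tool [-0.0002  0.0021 -0.0318] F tool [ 1.9 -0.4 -9.5] tau [0.27 0.52 0.09] open 0.192 q [ 0.27  0.38  1.69 -0.59  1.13  1.18]
```

Call:
apply_moves --plan '[{"translation": [0, 0, 0], "angular": [0, 0, 0.15], "hand": 0.005}, {"translation": [0, 0, 0], "angular": [0, 0, 0.15], "hand": 0.005}, {"translation": [0, 0, 0], "angular": [0, 0, 0.15], "hand": 0.005}, {"translation": [0, 0, 0], "angular": [0, 0, 0.15], "hand": 0.005}, {"translation": [0, 0, 0], "angular": [0, 0, 0.03], "hand": 0.005}, {"translation": [0, 0, 0], "angular": [0, 0, 0], "hand": 0.005}]'

```text
time_s: 9.52
eef_pos: [0.5695, 0.1154, 0.1234]
eef_rot: [0.258, 0.954, 0.15, 0.038]
wrist_force: [0.4, 4.0, 7.9]
opening: 0.195
```

```bash
python3 st.py L 16.8 0 "[.572,.1013,.095]"; python3 look.py w7
```

```text
9.53 roterr [ 0.004  -0.004   0.0167] pos in port-tool [ 0.0016  0.0019 -0.0317] F tool [ 1.5  0.8 -8.7] tau [ 0.06  0.06 -0.08] open 0.195 q [ 0.27  0.38  1.69 -0.59  1.13  1.81]
9.57 [ 0.273  0.383  1.686 -0.589  1.132  1.806] [0.5695 0.1154 0.1234] [[0.952, 0.266, 0.149], [0.305, -0.822, -0.481], [-0.005, 0.503, -0.864]] 0.199 [0.4 4.4 8.1] [ 0.06 -0.06  0.17]
[ 0.06974403  0.00078647 -0.1417648 ]
```

View pics/w7.png

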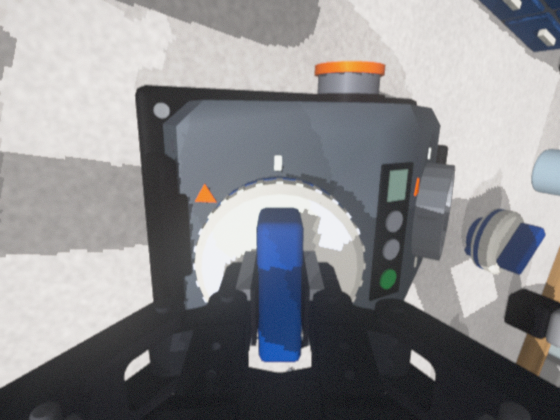

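Call:
apply_moves --plan '[{"translation": [0, 0, 0], "angular": [0, 0, 0.04], "hand": 0.005}, {"translation": [0, 0, 0], "angular": [0, 0, 0.03], "hand": 0.005}, {"translation": [0, 0, 0], "angular": [0, 0, 0], "hand": 0.005}]'

```text
time_s: 9.95
eef_pos: [0.5694, 0.1163, 0.123]
eef_rot: [0.256, 0.958, 0.117, 0.047]
wrist_force: [1.7, 7.9, 6.4]
opening: 0.195
```

```bash
python3 st.py L 16.8 0 "[.572,.1013,.095]"
```

```text
9.95 roterr [ 0.0026 -0.0051 -0.0515] pos in port-tool [ 0.0019  0.0009 -0.0318] F tool [ 3.8 -3.  -9.1] tau [ 0.76  0.28 -0.82] open 0.195 q [ 0.27  0.38  1.69 -0.59  1.13  1.87]
```

Call:
apply_moves --plan '[{"translation": [0, 0, 0], "angular": [0, 0, -0.03], "hand": 0.005}, {"translation": [0, 0, -0.002], "angular": [0, 0, 0], "hand": 0.005}, {"translation": [0, 0, -0.0015], "angular": [0, 0, 0], "hand": 0.005}, {"translation": [0, 0, 0], "angular": [0, 0, 0], "hand": 0.005}]'

```text
time_s: 10.45
eef_pos: [0.5687, 0.1176, 0.1256]
eef_rot: [0.256, 0.957, 0.131, 0.043]
wrist_force: [1.2, 4.8, 4.0]
opening: 0.198
```

```bash
python3 st.py L 16.8 0 "[.572,.1013,.095]"
```

```text
10.45 roterr [ 0.0023 -0.004  -0.0228] pos in port-tool [ 0.0015  0.001  -0.0348] F tool [ 2.5 -1.7 -5.6] tau [0.7  0.44 0.  ] open 0.198 q [ 0.28  0.38  1.68 -0.59  1.14  1.84]
```

Call:
apply_moves --plan '[{"translation": [0, 0, -0.0015], "angular": [0, 0, 0], "hand": 0.005}, {"translation": [0, 0, -0.001], "angular": [0, 0, 0], "hand": 0.005}, {"translation": [0, 0, 0], "angular": [0, 0, 0], "hand": 0.005}]'

```text
time_s: 10.82
eef_pos: [0.5684, 0.118, 0.1264]
eef_rot: [0.257, 0.957, 0.131, 0.042]
wrist_force: [6.8, 2.2, -6.0]
opening: 0.199
```

```bash
python3 st.py L 16.8 0 "[.572,.1013,.095]"
```

```text
10.82 roterr [ 0.0025 -0.0035 -0.0224] pos in port-tool [ 0.0014  0.001  -0.0357] F tool [ 7.  -3.3  5.1] tau [ 0.62  1.21 -0.01] open 0.199 q [ 0.28  0.38  1.68 -0.59  1.14  1.84]
```

Call:
apply_moves --plan '[{"translation": [0, 0, 0.001], "angular": [0, 0, 0], "hand": 0.02}, {"translation": [0, 0, 0], "angular": [0, 0, 0], "hand": 0.05}, {"translation": [0, 0, 0], "angular": [0, 0, 0], "hand": 0.05}, {"translation": [0, 0, 0], "angular": [0, 0, 0], "hand": 0.05}, {"translation": [0, 0, -0.015], "angular": [0, 0, 0], "hand": 0.05}, {"translation": [0, 0, -0.04], "angular": [0, 0, 0], "hand": 0.05}, {"translation": [0, 0, -0.05], "angular": [0, 0, 0], "hand": 0.05}, {"translation": [0, 0, -0.04], "angular": [0, 0, 0], "hand": 0.05}, {"translation": [0, 0, 0], "angular": [0, 0, 0], "hand": 0.05}]'

```text
time_s: 11.95
eef_pos: [0.5475, 0.1898, 0.2561]
eef_rot: [0.256, 0.957, 0.131, 0.045]
wrist_force: [0.0, 0.4, -1.0]
opening: 0.588
```

```bash
python3 look.py w8
python3 - <<'E'
from h import *
plan(np.array([.597,-.262,.20]),down(-27),8,.05)
E
```

```text
12.0 [ 0.404  0.263  1.551 -0.53   1.41   1.812] [0.5466 0.1887 0.2536] [[0.962, 0.228, 0.15], [0.273, -0.835, -0.479], [0.016, 0.501, -0.865]] 0.585 [-0.3 -0.1 -1.7] [0.28 0.06 0.03]
[ 0.07041742  0.00135358 -0.14459302]
max 0.05735852159879995 6.495936639396274
[{"translation": [-0.009, 0.045, 0.034], "angular": [0.062, -0.026, 0.091], "hand": 0.05}, {"translation": [-0.005, 0.048, 0.031], "angular": [0.062, -0.027, 0.09], "hand": 0.05}, {"translation": [0.001, 0.05, 0.028], "angular": [0.061, -0.026, 0.091], "hand": 0.05}, {"translation": [0.006, 0.05, 0.025], "angular": [0.062, -0.026, 0.091], "hand": 0.05}, {"translation": [0.012, 0.052, 0.021], "angular": [0.062, -0.027, 0.09], "hand": 0.05}, {"translation": [0.016, 0.052, 0.018], "angular": [0.062, -0.026, 0.091], "hand": 0.05}, {"translation": [0.022, 0.051, 0.014], "angular": [0.062, -0.027, 0.091], "hand": 0.05}, {"translation": [0.026, 0.049, 0.011], "angular": [0.062, -0.026, 0.091], "hand": 0.05}]
```

View pics/w8.png

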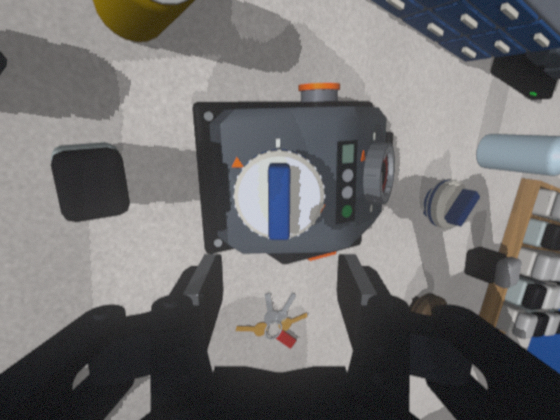

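Call:
apply_moves --plan '[{"translation": [-0.009, 0.045, 0.03], "angular": [0.062, -0.026, 0.091], "hand": 0.05}, {"translation": [-0.005, 0.048, 0.03], "angular": [0.062, -0.027, 0.09], "hand": 0.05}, {"translation": [0.001, 0.05, 0.028], "angular": [0.061, -0.026, 0.091], "hand": 0.05}, {"translation": [0.006, 0.05, 0.025], "angular": [0.062, -0.026, 0.091], "hand": 0.05}, {"translation": [0.012, 0.052, 0.021], "angular": [0.062, -0.027, 0.09], "hand": 0.05}, {"translation": [0.016, 0.052, 0.018], "angular": [0.062, -0.026, 0.091], "hand": 0.05}, {"translation": [0.022, 0.051, 0.014], "angular": [0.062, -0.027, 0.091], "hand": 0.05}, {"translation": [0.026, 0.049, 0.011], "angular": [0.062, -0.026, 0.091], "hand": 0.05}, {"translation": [0, 0, 0], "angular": [0, 0, 0], "hand": 0.05}, {"translation": [0, 0, 0], "angular": [0, 0, 0], "hand": 0.05}]'

```text
time_s: 13.25
eef_pos: [0.5933, -0.2609, 0.2007]
eef_rot: [0.001, 0.972, -0.235, -0.003]
wrist_force: [-0.4, 0.4, -0.3]
opening: 0.584
```

```bash
python3 look.py w9
python3 - <<'E'
from h import *
w=wcam("w9");print(grip(w,.067,roi=(180,420,80,320)))
t=np.load("t0.npz");s=np.load("s0.npz")
print("bottle cap",tri([t,s],[(441,119),(421.5,231.5)]))
E
```

```text
13.3 [-0.594  0.369  1.435 -0.003  1.342  1.45 ] [ 0.5938 -0.2599  0.2012] [[0.89, -0.455, -0.005], [-0.455, -0.89, -0.0], [-0.005, 0.002, -1.0]] 0.584 [-0.4 -0.5  0. ] [ 0.02 -0.03  0.04]
[ 0.07021561  0.00089524 -0.1416145 ]
(array([ 0.59985458, -0.26876497,  0.067     ]), np.float64(153.61534498646736), array([285.02361624, 185.09667897]), (np.float64(0.014862761975308758), np.float64(0.05830334597494732)))
bottle cap (array([ 0.71437063, -0.37977807,  0.17873954]), [np.float64(0.0006680790984849226), np.float64(0.0006680790984849082)])
```

View pics/w9.png

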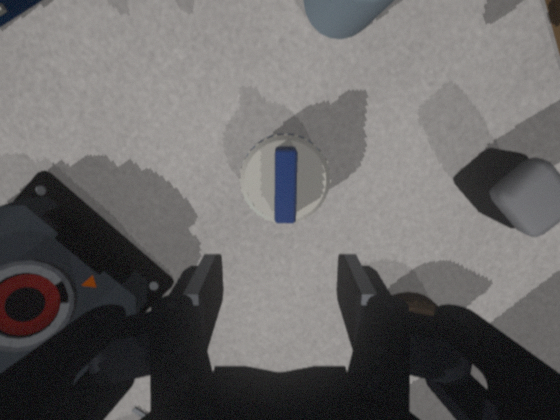

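The wrist view shows the second fresh filter at (285,180), with the bottle clear above at (340,15).

Call:
apply_moves --plan '[{"translation": [0.0095, 0.005, 0.03], "angular": [0.0, 0.004, -0.012], "hand": 0.05}, {"translation": [0, 0, 0.03], "angular": [0.0, 0.0, 0], "hand": 0.05}, {"translation": [0, 0, 0.03], "angular": [0.0, 0.0, 0], "hand": 0.05}, {"translation": [0, 0, 0.03], "angular": [0, 0.0, 0], "hand": 0.05}, {"translation": [0, 0, 0.02], "angular": [0, 0, 0], "hand": 0.05}, {"translation": [0, 0, 0.0145], "angular": [0, 0, 0], "hand": 0.05}, {"translation": [0, 0, 0], "angular": [0, 0, 0], "hand": 0.05}]'

```text
time_s: 14.18
eef_pos: [0.6001, -0.2694, 0.0468]
eef_rot: [0.001, 0.974, -0.228, -0.0]
wrist_force: [0.0, 0.7, -0.8]
opening: 0.589
```

```bash
python3 look.py w10;  python3 - <<'E'
from h import *
w=wcam("w10");o=np.load("w10_o.npz");T=rot(o["q"])
h=hsv(w);m=(h[...,0]>105)&(h[...,0]<128)&(h[...,1]>110)&(h[...,2]>25);m[:,:225]=0;m[:,335:]=0;m[:190]=0
b=max(blobs(m,100),key=lambda b:b[1][4]);print(b[1],b[2])
E
```

```text
14.22 [-0.601  0.562  1.498 -0.003  1.08   1.432] [ 0.6007 -0.27    0.0479] [[0.896, -0.445, -0.0], [-0.445, -0.896, -0.003], [0.001, 0.003, -1.0]] 0.582 [0.9 0.3 0.7] [ 0.03 -0.06 -0.02]
[ 0.06949367 -0.00062278 -0.14108288]
[ 259  219   47  141 5589] [281.6512793  290.70567186]
```

View pics/w10.png

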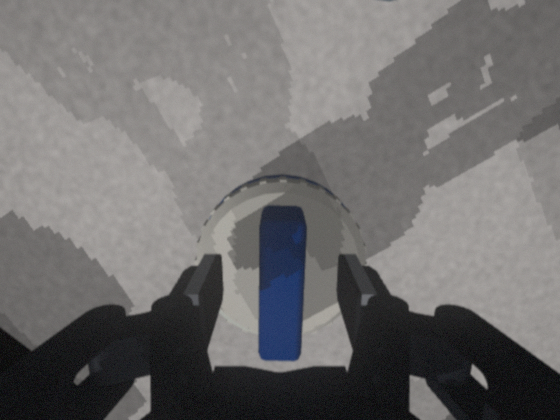

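Call:
apply_moves --plan '[{"translation": [0, 0.0005, 0], "angular": [0, 0, 0], "hand": 0.03}, {"translation": [0, 0, 0], "angular": [0, 0, 0], "hand": 0.01}, {"translation": [0, 0, 0], "angular": [0, 0, 0], "hand": 0.005}, {"translation": [0, 0, 0], "angular": [0, 0, 0], "hand": 0.005}, {"translation": [0, 0, 0], "angular": [0, 0, 0], "hand": 0.005}]'

```text
time_s: 14.85
eef_pos: [0.601, -0.2712, 0.0489]
eef_rot: [0.002, 0.974, -0.229, 0.001]
wrist_force: [0.6, 1.0, 6.5]
opening: 0.196
```

```bash
python3 look.py w11;  python3 - <<'E'
from h import *
m=np.array([.612,-.0385,.095]);Rt=toolR("R",16.8,60);x=Rt.as_matrix()[:,0];z=-Rt.as_matrix()[:,2]
tg=m+.15*z-.07*x;print(tg,x)
from bench import ctrl
o=ctrl.get_obs();p0=np.array(o["eef_pos"])+[0,0,.18]
plan(tg,Rt,10,.005,p0=p0)
E
```

```text
14.9 [-0.602  0.561  1.497 -0.003  1.079  1.431] [ 0.601  -0.2713  0.0489] [[0.895, -0.445, 0.002], [-0.445, -0.895, -0.004], [0.003, 0.003, -1.0]] 0.194 [0.8 0.8 6.3] [ 0.06  0.12 -0.  ]
[ 0.07004304 -0.00030439 -0.1422249 ]
[ 0.61534537 -0.17067435  0.19459292] [0.2618859  0.86250552 0.4330127 ]
max 0.011224972160321825 10.666406127293156
[{"translation": [-0.003, -0.01, 0.003], "angular": [0.06, 0.009, -0.175], "hand": 0.005}, {"translation": [-0.002, -0.01, 0.004], "angular": [0.06, 0.009, -0.176], "hand": 0.005}, {"translation": [0.0, -0.009, 0.005], "angular": [0.06, 0.008, -0.175], "hand": 0.005}, {"translation": [0.002, -0.009, 0.005], "angular": [0.06, 0.009, -0.176], "hand": 0.005}, {"translation": [0.003, -0.009, 0.006], "angular": [0.06, 0.009, -0.175], "hand": 0.005}, {"translation": [0.005, -0.007, 0.006], "angular": [0.06, 0.008, -0.176], "hand": 0.005}, {"translation": [0.006, -0.006, 0.007], "angular": [0.059, 0.009, -0.175], "hand": 0.005}, {"translation": [0.007, -0.005, 0.007], "angular": [0.06, 0.009, -0.176], "hand": 0.005}, {"translation": [0.007, -0.003, 0.007], "angular": [0.06, 0.009, -0.175], "hand": 0.005}, {"translation": [0.007, -0.001, 0.007], "angular": [0.06, 0.009, -0.176], "hand": 0.005}]
```

View pics/w11.png

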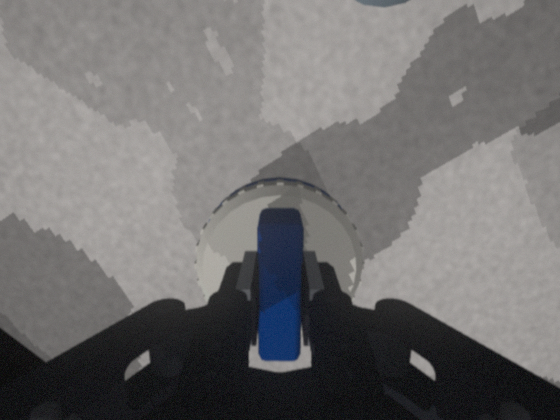

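Call:
apply_moves --plan '[{"translation": [0, 0, -0.02], "angular": [0, 0, 0], "hand": 0.005}, {"translation": [0, 0, -0.05], "angular": [0, 0, 0], "hand": 0.005}, {"translation": [0, 0, -0.06], "angular": [0, 0, 0], "hand": 0.005}, {"translation": [0, 0, -0.05], "angular": [0, 0, 0], "hand": 0.005}]'

```text
time_s: 15.4
eef_pos: [0.6002, -0.2702, 0.231]
eef_rot: [0.002, 0.974, -0.229, 0.001]
wrist_force: [0.6, -0.8, -1.8]
opening: 0.194
```

Call:
apply_moves --plan '[{"translation": [-0.003, -0.01, 0.003], "angular": [0.06, 0.009, -0.175], "hand": 0.005}, {"translation": [-0.002, -0.01, 0.004], "angular": [0.06, 0.009, -0.175], "hand": 0.005}, {"translation": [0.0, -0.009, 0.005], "angular": [0.06, 0.008, -0.175], "hand": 0.005}, {"translation": [0.002, -0.009, 0.005], "angular": [0.06, 0.009, -0.175], "hand": 0.005}, {"translation": [0.003, -0.009, 0.006], "angular": [0.06, 0.009, -0.175], "hand": 0.005}, {"translation": [0.005, -0.007, 0.006], "angular": [0.06, 0.008, -0.175], "hand": 0.005}, {"translation": [0.006, -0.006, 0.007], "angular": [0.06, 0.009, -0.175], "hand": 0.005}, {"translation": [0.007, -0.005, 0.007], "angular": [0.06, 0.009, -0.175], "hand": 0.005}, {"translation": [0.007, -0.003, 0.007], "angular": [0.06, 0.009, -0.175], "hand": 0.005}, {"translation": [0.007, -0.001, 0.007], "angular": [0.06, 0.009, -0.175], "hand": 0.005}]'

```text
time_s: 16.65
eef_pos: [0.6145, -0.1703, 0.1941]
eef_rot: [-0.243, 0.756, 0.6, 0.095]
wrist_force: [0.7, -0.2, -1.2]
opening: 0.189
```

Call:
apply_moves --plan '[{"translation": [0, 0, 0], "angular": [0, 0, 0], "hand": 0.005}, {"translation": [0, 0, 0], "angular": [0, 0, 0], "hand": 0.005}]'

```text
time_s: 16.9
eef_pos: [0.6147, -0.1705, 0.1939]
eef_rot: [-0.242, 0.759, 0.597, 0.095]
wrist_force: [-0.0, -0.3, -1.1]
opening: 0.193
```

```bash
python3 look.py w12; python3 st.py R 16.8 60 "[.612,-.0385,.095]"
```

```text
16.95 [-0.617  0.599  1.212  0.319  1.75  -0.388] [ 0.6147 -0.1706  0.1941] [[0.269, 0.952, -0.144], [0.86, -0.171, 0.481], [0.433, -0.254, -0.865]] 0.194 [-0.3  0.3 -1.9] [-0.32 -0.13 -0.03]
[ 0.06804194  0.00205625 -0.14261333]
16.95 roterr [-0.0004 -0.0022 -0.0076] pos in port-tool [-0.0703 -0.0005 -0.1494] F tool [-0.6  0.1  1.9] tau [-0.21 -0.28  0.01] open 0.194 q [-0.62  0.6   1.21  0.32  1.75 -0.39]
```

View pics/w12.png

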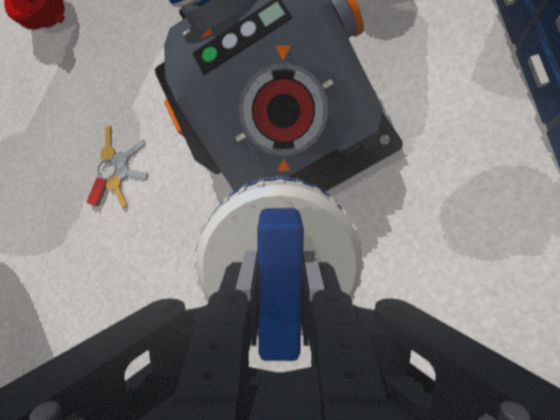

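Run:
```python
from h import *
w=wcam("w12");e,re,o=collar(w,(225,345,40,176));print(re,o)
X,Yp,z=port("R",16.8);m=np.array([.6129,-.0399,.0945])
print("mouth",onplane(w,re[0],m-.006*z,z)[0]+.006*z)
tp=[a for a,_ in o];tr=onplane(w,tp,m-.018*z,z);v=tr[0]-tr[1];print("dir",np.degrees(np.arctan2(v@Yp,v@X)),"mid",tr.mean(0)+.018*z,np.linalg.norm(v))
t=np.load("t0.npz");s=np.load("s0.npz")
print(tri([w,t,s],[re[0],(305,166.6),(309.4,205.5)]))
print(tri([w,wcam("w9")],[re[0],(26,303)]))
M=onplane(w,re[0],m-.006*z,z)[0]+.006*z
w5=wcam("w5");print("L",onplane(w5,(283.3,109),np.array([.572,.1013,.0935])-.006*port("L",16.8)[2],port("L",16.8)[2])[0]+.006*port("L",16.8)[2])
Rt=toolR("R",16.8,60);x=Rt.as_matrix()[:,0]
plan(M+z*.062+.0005*x,Rt,5,.005,dp=4)
```

```text
Traceback (most recent call last):
  File "h.py", line 59, in collar
    b=max(blobs(ring,100),key=lambda b:b[1][4]);cs,_=cv2.findContours(b[3].astype(np.uint8),cv2.RETR_EXTERNAL,cv2.CHAIN_APPROX_NONE)
ValueError: max() iterable argument is empty
```

Run:
```python
from h import *
w=wcam("w12");h=hsv(w);print(h[110,318:332],h[110,260:266])
e,re,o=collar(w,(225,345,40,176),vmin=95);print(re,o)
X,Yp,z=port("R",16.8);m=np.array([.6129,-.0399,.0945])
tp=[a for a,_ in o];tr=onplane(w,tp,m-.018*z,z);v=tr[0]-tr[1];print("dir",np.degrees(np.arctan2(v@Yp,v@X)),"mid",tr.mean(0)+.018*z,np.linalg.norm(v))
t=np.load("t0.npz");s=np.load("s0.npz")
print(tri([w,t,s],[re[0],(305,166.6),(309.4,205.5)]))
print(tri([w,wcam("w9")],[re[0],(26,303)]))
M=onplane(w,re[0],m-.006*z,z)[0]+.006*z;print(M)
Rt=toolR("R",16.8,60);x=Rt.as_matrix()[:,0]
plan(M+z*.062+.0005*x,Rt,5,.005,dp=4)
```

```text
[[114  11 112]
 [110  13 116]
 [100  14 113]
 [126  11 114]
 [120  10 106]
 [115  16  94]
 [100  18  86]
 [114  15  84]
 [108  15  84]
 [105  20  77]
 [120  23  67]
 [114  39  65]
 [111  38  67]
 [103  34  67]] [[  1 161  87]
 [  0 164  92]
 [  0 165  94]
 [  0 173  93]
 [  2 173  93]
 [  1 156  88]]
((283.2772521972656, 109.81428527832031), (58.47035598754883, 60.83628845214844), 177.5493621826172) [(array([282.3,  50.5]), np.int32(105)), (array([283.2, 165.9]), np.int32(68))]
dir 60.16855844923037 mid [ 0.61431462 -0.04004721  0.09418257] 0.09433687055117132
(array([ 0.61286768, -0.03645002,  0.0883096 ]), [np.float64(0.0009282244122648486), np.float64(0.0013400372735760532), np.float64(0.00048349430128617955)])
(array([ 0.61330372, -0.03415284,  0.08454918]), [np.float64(0.00010888192339496293), np.float64(0.00010888192339483412)])
[ 0.61477129 -0.03959082  0.09435862]
max 0.02248154798940678 0.11459155902616465
[{"translation": [0.014, 0.0006, 0.0174], "angular": [-0.0, -0.0, -0.002], "hand": 0.005}, {"translation": [0.0141, 0.0006, 0.0175], "angular": [-0.0, -0.001, -0.001], "hand": 0.005}, {"translation": [0.014, 0.0007, 0.0174], "angular": [-0.0, -0.0, -0.002], "hand": 0.005}, {"translation": [0.0141, 0.0007, 0.0174], "angular": [-0.0, -0.001, -0.001], "hand": 0.005}, {"translation": [0.014, 0.0006, 0.0174], "angular": [-0.0, -0.0, -0.002], "hand": 0.005}]
```

Call:
apply_moves --plan '[{"translation": [0.014, 0.0006, 0.0175], "angular": [0, 0, -0.002], "hand": 0.005}, {"translation": [0.014, 0.0006, 0.0175], "angular": [0, -0.001, -0.001], "hand": 0.005}, {"translation": [0.014, 0.0006, 0.0175], "angular": [0, 0, -0.002], "hand": 0.005}, {"translation": [0.014, 0.0006, 0.0175], "angular": [0, -0.001, -0.001], "hand": 0.005}, {"translation": [0.014, 0.0006, 0.0175], "angular": [0, 0, -0.002], "hand": 0.005}, {"translation": [0, 0, 0], "angular": [0, 0, 0], "hand": 0.005}]'

```text
time_s: 17.7
eef_pos: [0.6227, -0.0659, 0.1464]
eef_rot: [-0.243, 0.755, 0.602, 0.095]
wrist_force: [0.0, -0.7, -2.2]
opening: 0.195
```

```bash
python3 look.py w13; python3 st.py R 16.8 60 "[.6145,-.0398,.0944]"
python3 - <<'E'
from bench import ctrl
import cv2
s=ctrl.camera("side");a=s["img"][120:290,220:390];cv2.imwrite("pics/s13.png",cv2.resize(a,None,fx=3.5,fy=3.5,interpolation=2)[:,:,::-1])
E
```

```text
17.75 [-0.485  0.583  1.337  0.364  1.608 -0.318] [ 0.6231 -0.0673  0.147 ] [[0.258, 0.955, -0.148], [0.863, -0.159, 0.48], [0.434, -0.251, -0.865]] 0.193 [-0.7  0.2 -1.4] [-0.34 -0.14  0.03]
[ 0.06877536  0.0016648  -0.14157067]
17.75 roterr [-0.0033 -0.0005  0.0039] pos in port-tool [ 0.0013 -0.0004 -0.0599] F tool [-0.6 -0.3  1.4] tau [-0.19 -0.31 -0.04] open 0.193 q [-0.49  0.58  1.34  0.36  1.61 -0.32]
```

View pics/w13.png

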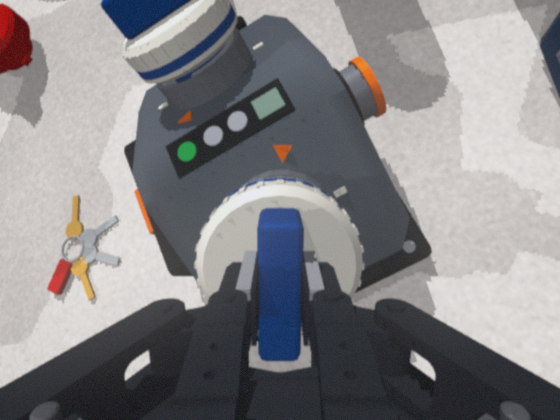

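View pics/s13.png

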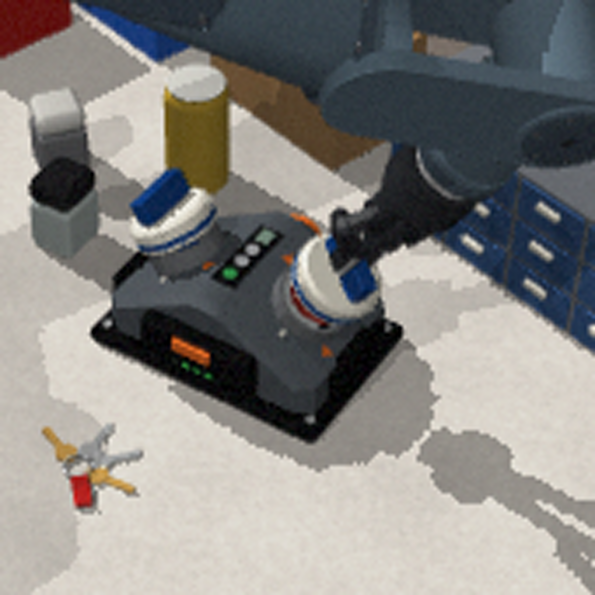

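Call:
apply_moves --plan '[{"translation": [-0.0005, 0.0003, 0.007], "angular": [-0.003, 0, 0.004], "hand": 0.005}, {"translation": [0, 0, 0.004], "angular": [0, 0, 0], "hand": 0.005}, {"translation": [0, 0, 0.003], "angular": [0, 0, 0], "hand": 0.005}, {"translation": [0, 0, 0.003], "angular": [0, 0, 0], "hand": 0.005}, {"translation": [0, 0, 0], "angular": [0, 0, 0], "hand": 0.005}]'

```text
time_s: 18.42
eef_pos: [0.6218, -0.0623, 0.1353]
eef_rot: [-0.239, 0.758, 0.6, 0.096]
wrist_force: [-2.7, -4.1, 12.1]
opening: 0.196
```

```bash
python3 st.py R 16.8 60 "[.6145,-.0398,.0944]"
```

```text
18.43 roterr [ 0.0037  0.0005 -0.0003] pos in port-tool [ 0.0002  0.0004 -0.0472] F tool [  1.   -4.8 -12.1] tau [ 1.01 -0.45  0.17] open 0.196 q [-0.48  0.59  1.36  0.37  1.58 -0.32]
```

```bash
python3 look.py w14
python3 - <<'E'
from h import *
cx=RC
for n,hh in (("w5",.1505),("w6",.0612),("w12",.1494),("w13",.0599),("w14",.0472)):
  for dh in (0,-.0015):
    w=wcam(n);h=hsv(w);m=(h[...,0]>=6)&(h[...,0]<22)&(h[...,1]>150)&(h[...,2]>90);m[:, :255]=0;m[:,310:]=0
    for b in blobs(m,25):
        uv=b[2];d=RC.apply([(uv[0]-279.5)/349.9,-(uv[1]-209)/349.9,-1]);
        dep=hh+dh+.018+.142;p=np.array([.0682,0,-.142])+d*dep/d[2];print(n,uv.round(1),b[1][4],"h",hh+dh,p.round(4))
E
```

```text
18.48 [-0.48   0.586  1.357  0.367  1.578 -0.317] [ 0.6218 -0.0623  0.1353] [[0.262, 0.955, -0.141], [0.863, -0.166, 0.478], [0.433, -0.247, -0.867]] 0.196 [-2.4 -4.1 11.9] [-0.16  0.99  0.39]
[ 0.06805172  0.00193216 -0.14280097]
w5 [282.9  50.1] 94 h 0.1505 [0.1166 0.0028 0.1685]
w5 [283.5 165.1] 78 h 0.1505 [0.0222 0.0035 0.1685]
w5 [282.9  50.1] 94 h 0.149 [0.1163 0.0028 0.167 ]
w5 [283.5 165.1] 78 h 0.149 [0.0224 0.0035 0.167 ]
w6 [281.3 146.4] 165 h 0.0612 [0.0472 0.0011 0.0792]
w6 [281.3 146.4] 165 h 0.059699999999999996 [0.0473 0.0011 0.0777]
w12 [282.3  50.5] 105 h 0.1494 [0.1161 0.0023 0.1674]
w12 [283.2 165.8] 70 h 0.1494 [0.0218 0.0033 0.1674]
w12 [282.3  50.5] 105 h 0.1479 [0.1159 0.0023 0.1659]
w12 [283.2 165.8] 70 h 0.1479 [0.022  0.0032 0.1659]
w13 [281.9 150.5] 168 h 0.0599 [0.0447 0.0015 0.0779]
w13 [281.9 150.5] 168 h 0.0584 [0.0449 0.0015 0.0764]
w14 [278.4 149.5] 176 h 0.0472 [ 0.0467 -0.0007  0.0652]
w14 [278.4 149.5] 176 h 0.0457 [ 0.0469 -0.0007  0.0637]
```

View pics/w14.png

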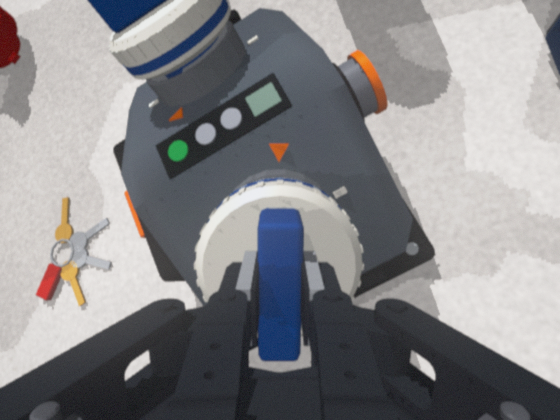

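Call:
apply_moves --plan '[{"translation": [0, 0, -0.005], "angular": [0, 0, 0], "hand": 0.005}, {"translation": [0, -0.0012, 0], "angular": [0.003, 0, 0], "hand": 0.005}, {"translation": [0, 0, 0.003], "angular": [0, 0, 0], "hand": 0.005}, {"translation": [0, 0, 0.002], "angular": [0, 0, 0], "hand": 0.005}, {"translation": [0, 0, 0.002], "angular": [0, 0, 0], "hand": 0.005}, {"translation": [0, 0, 0], "angular": [0, 0, 0], "hand": 0.005}]'

```text
time_s: 19.23
eef_pos: [0.6211, -0.0615, 0.1354]
eef_rot: [-0.239, 0.757, 0.6, 0.096]
wrist_force: [-1.5, -7.9, 21.8]
opening: 0.191
```

```bash
python3 st.py R 16.8 60 "[.6145,-.0398,.0944]"
```

```text
19.23 roterr [0.0025 0.0008 0.0007] pos in port-tool [ 0.0008 -0.0004 -0.0469] F tool [  2.2  -5.5 -22.4] tau [ 1.58 -0.31  0.15] open 0.191 q [-0.48  0.58  1.36  0.37  1.58 -0.32]
```

```bash
python3 look.py w15
python3 - <<'E'
from h import *
ims=[]
for n in ("w4","w6","w11","w12","w13","w14","w15"):
    w=np.load(n+".npz");h=hsv(w)
    m=(h[...,0]>105)&(h[...,0]<128)&(h[...,1]>110)&(h[...,2]>25);m[:,:240]=0;m[:,320:]=0;m[:200]=0
    b=max(blobs(m,100),key=lambda b:b[1][4]);mm=b[3]
    r=lambda y:(np.nonzero(mm[y])[0].min(),np.nonzero(mm[y])[0].max())
    print(n,b[1],r(235),r(250),r(345))
    ims.append(cv2.resize(w["img"][165:375,180:380],None,fx=1,fy=1))
g=np.hstack([np.vstack([ims[1],ims[4]]),np.vstack([ims[2],ims[6]])]);cv2.imwrite("pics/cmp.png",cv2.resize(g,None,fx=1.4,fy=1.4)[:,:,::-1])
E
```

```text
19.27 [-0.479  0.585  1.359  0.366  1.578 -0.318] [ 0.6211 -0.0615  0.1354] [[0.261, 0.955, -0.142], [0.863, -0.165, 0.478], [0.433, -0.248, -0.867]] 0.195 [-2.9 -7.4 21.8] [0.07 1.43 0.59]
[ 0.06799539  0.00192968 -0.14280925]
w4 [ 257  209   46  152 6113] (np.int64(258), np.int64(301)) (np.int64(258), np.int64(301)) (np.int64(259), np.int64(299))
w6 [ 257  219   54  143 6027] (np.int64(258), np.int64(301)) (np.int64(258), np.int64(301)) (np.int64(259), np.int64(299))
w11 [ 257  223   46  138 5395] (np.int64(258), np.int64(300)) (np.int64(258), np.int64(301)) (np.int64(259), np.int64(299))
w12 [ 258  209   45  151 6288] (np.int64(258), np.int64(301)) (np.int64(258), np.int64(300)) (np.int64(259), np.int64(299))
w13 [ 258  209   45  151 6314] (np.int64(258), np.int64(301)) (np.int64(258), np.int64(301)) (np.int64(259), np.int64(299))
w14 [ 257  209   46  151 6310] (np.int64(259), np.int64(302)) (np.int64(258), np.int64(301)) (np.int64(258), np.int64(299))
w15 [ 257  209   46  152 6324] (np.int64(259), np.int64(301)) (np.int64(259), np.int64(301)) (np.int64(258), np.int64(299))
```

View pics/cmp.png

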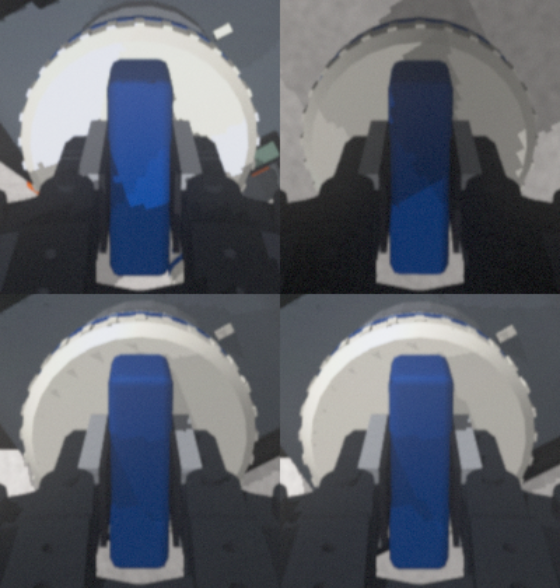

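View pics/w15.png

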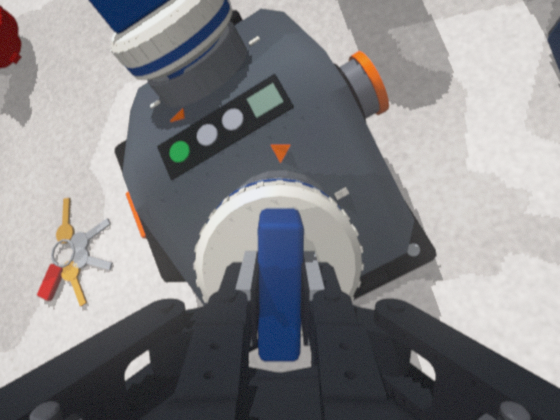

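Call:
apply_moves --plan '[{"translation": [0, 0, -0.006], "angular": [0, 0, 0], "hand": 0.005}, {"translation": [0.0012, 0.0003, 0], "angular": [0.002, 0, 0], "hand": 0.005}, {"translation": [0, 0, 0.003], "angular": [0, 0, 0], "hand": 0.005}, {"translation": [0, 0, 0.002], "angular": [0, 0, 0], "hand": 0.005}, {"translation": [0, 0, 0.002], "angular": [0, 0, 0], "hand": 0.005}, {"translation": [0, 0, 0], "angular": [0, 0, 0], "hand": 0.005}]'

```text
time_s: 20.02
eef_pos: [0.62, -0.0579, 0.1307]
eef_rot: [-0.243, 0.757, 0.6, 0.094]
wrist_force: [-0.4, 0.0, 1.5]
opening: 0.19
```

```bash
python3 st.py R 16.8 60 "[.6145,-.0398,.0944]"
```

```text
20.02 roterr [-0.0041 -0.001  -0.0008] pos in port-tool [ 0.0015 -0.0009 -0.0409] F tool [ 0.6 -0.7 -1.2] tau [-0.04 -0.05 -0.01] open 0.19 q [-0.48  0.59  1.36  0.37  1.58 -0.32]
```

Call:
apply_moves --plan '[{"translation": [0.0003, 0.0003, 0.002], "angular": [-0.003, 0, 0], "hand": 0.005}, {"translation": [0, 0, 0.002], "angular": [0, 0, 0], "hand": 0.005}, {"translation": [0, 0, 0.0015], "angular": [0, 0, 0], "hand": 0.005}, {"translation": [0, 0, 0], "angular": [0, 0, 0], "hand": 0.005}]'

```text
time_s: 20.52
eef_pos: [0.6193, -0.0554, 0.1262]
eef_rot: [-0.241, 0.757, 0.6, 0.095]
wrist_force: [-2.0, -2.2, 5.4]
opening: 0.196
```

```bash
python3 st.py R 16.8 60 "[.6145,-.0398,.0944]"
```

```text
20.52 roterr [-0.0014 -0.0006 -0.001 ] pos in port-tool [ 0.0016 -0.0008 -0.0356] F tool [-0.1 -2.9 -5.5] tau [ 0.59 -0.13  0.  ] open 0.196 q [-0.47  0.59  1.37  0.37  1.56 -0.32]
```

Call:
apply_moves --plan '[{"translation": [0, 0, 0.001], "angular": [0, 0, 0], "hand": 0.005}, {"translation": [0, 0, 0.001], "angular": [0, 0, 0], "hand": 0.005}, {"translation": [0, 0, 0.001], "angular": [0, 0, 0], "hand": 0.005}, {"translation": [0, 0, 0], "angular": [0, 0, 0], "hand": 0.005}]'

```text
time_s: 21.02
eef_pos: [0.6192, -0.0551, 0.1257]
eef_rot: [-0.241, 0.757, 0.6, 0.095]
wrist_force: [-6.8, -6.0, 16.2]
opening: 0.197
```

```bash
python3 st.py R 16.8 60 "[.6145,-.0398,.0944]"
```

```text
21.02 roterr [-0.0001  0.0002 -0.0005] pos in port-tool [ 0.0016 -0.0008 -0.0352] F tool [  0.   -9.6 -15.9] tau [ 1.46 -0.14 -0.04] open 0.197 q [-0.47  0.59  1.37  0.37  1.56 -0.32]
```

Call:
apply_moves --plan '[{"translation": [0, -0.001, 0], "angular": [0, 0, 0], "hand": 0.005}, {"translation": [0, 0, 0.0005], "angular": [0, 0, 0], "hand": 0.005}, {"translation": [0, 0, 0], "angular": [0, 0, 0], "hand": 0.005}]'

```text
time_s: 21.4
eef_pos: [0.619, -0.0551, 0.1257]
eef_rot: [-0.24, 0.757, 0.6, 0.096]
wrist_force: [-3.7, -6.1, 15.6]
opening: 0.195
```

```bash
python3 st.py R 16.8 60 "[.6145,-.0398,.0944]"
```

```text
21.4 roterr [ 0.0022  0.0004 -0.0004] pos in port-tool [ 0.0015 -0.001  -0.035 ] F tool [  0.6  -6.4 -15.9] tau [ 0.86 -0.1   0.03] open 0.195 q [-0.47  0.59  1.37  0.37  1.56 -0.32]
```

Call:
apply_moves --plan '[{"translation": [0, 0, 0], "angular": [0, 0, 0.1], "hand": 0.005}, {"translation": [0, 0, 0], "angular": [0, 0, 0.1], "hand": 0.005}, {"translation": [0, 0, 0], "angular": [0, 0, 0.1], "hand": 0.005}, {"translation": [0, 0, 0], "angular": [0, 0, 0], "hand": 0.005}]'

```text
time_s: 21.9
eef_pos: [0.6205, -0.0548, 0.1254]
eef_rot: [-0.25, 0.839, 0.479, 0.06]
wrist_force: [2.4, -4.5, 11.0]
opening: 0.194
```

```bash
python3 st.py R 16.8 60 "[.6145,-.0398,.0944]"
```

```text
21.9 roterr [ 0.0059 -0.0009 -0.3009] pos in port-tool [ 0.002   0.0005 -0.0349] F tool [  1.5  -0.1 -12. ] tau [-0.37  0.14  0.11] open 0.194 q [-0.47  0.59  1.37  0.37  1.55 -0.02]
```

Turning freely. Continuing.

Call:
apply_moves --plan '[{"translation": [0, 0, 0], "angular": [0, 0, 0.15], "hand": 0.005}, {"translation": [0, 0, 0], "angular": [0, 0, 0.15], "hand": 0.005}, {"translation": [0, 0, 0], "angular": [0, 0, 0.15], "hand": 0.005}, {"translation": [0, 0, 0], "angular": [0, 0, 0.15], "hand": 0.005}, {"translation": [0, 0, 0], "angular": [0, 0, 0.1], "hand": 0.005}, {"translation": [0, 0, 0], "angular": [0, 0, 0], "hand": 0.005}]'

```text
time_s: 22.65
eef_pos: [0.6209, -0.0558, 0.1248]
eef_rot: [-0.255, 0.953, 0.162, -0.029]
wrist_force: [3.8, -7.0, 7.8]
opening: 0.191
```

```bash
python3 st.py R 16.8 0 "[.6145,-.0398,.0944]"; python3 look.py w16
```

```text
22.65 roterr [ 0.0053 -0.0055  0.0458] pos in port-tool [ 0.0015 -0.0003 -0.0349] F tool [  1.6   3.  -10.7] tau [-0.94  0.33  0.13] open 0.191 q [-0.47  0.59  1.37  0.37  1.55  0.68]
22.7 [-0.473  0.59   1.373  0.369  1.552  0.682] [ 0.6209 -0.0558  0.1248] [[0.945, 0.295, -0.138], [0.325, -0.817, 0.476], [0.028, -0.495, -0.869]] 0.195 [ 4.3 -6.8  7.1] [-0.78 -0.52 -0.33]
[ 0.06971393  0.00123345 -0.14281014]
```

View pics/w16.png

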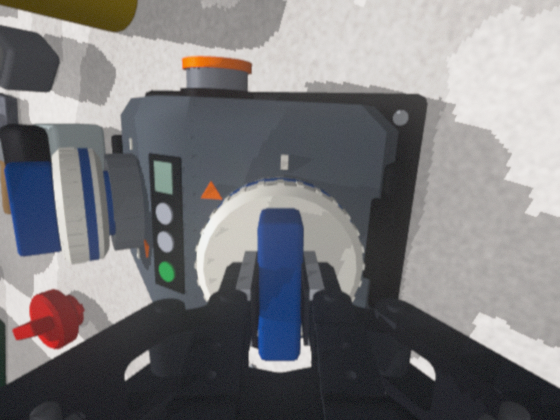

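Call:
apply_moves --plan '[{"translation": [0, 0, 0], "angular": [0, 0, 0.05], "hand": 0.005}, {"translation": [0, 0, 0], "angular": [0, 0, 0.05], "hand": 0.005}, {"translation": [0, 0, 0], "angular": [0, 0, 0], "hand": 0.005}]'

```text
time_s: 23.08
eef_pos: [0.6209, -0.0568, 0.1243]
eef_rot: [-0.252, 0.96, 0.115, -0.041]
wrist_force: [4.8, -10.9, 5.6]
opening: 0.195
```

```bash
python3 st.py R 16.8 0 "[.6145,-.0398,.0944]"
```

```text
23.07 roterr [ 0.0071 -0.0054 -0.0525] pos in port-tool [ 0.0012  0.0007 -0.0349] F tool [  1.9   7.5 -10.7] tau [-1.68  0.33 -0.94] open 0.195 q [-0.47  0.59  1.37  0.37  1.55  0.78]
```

Call:
apply_moves --plan '[{"translation": [0, 0.001, 0], "angular": [0, 0, -0.03], "hand": 0.005}, {"translation": [0, 0, -0.002], "angular": [0, 0, 0], "hand": 0.005}, {"translation": [0, 0, -0.002], "angular": [0, 0, 0], "hand": 0.005}, {"translation": [0, 0, -0.0015], "angular": [0, 0, 0], "hand": 0.005}, {"translation": [0, 0, 0], "angular": [0, 0, 0], "hand": 0.005}]'

```text
time_s: 23.7
eef_pos: [0.6209, -0.058, 0.1266]
eef_rot: [-0.254, 0.958, 0.129, -0.039]
wrist_force: [5.9, -2.9, -3.1]
opening: 0.192
```

```bash
python3 st.py R 16.8 0 "[.6145,-.0398,.0944]"
```

```text
23.7 roterr [ 0.003  -0.0037 -0.0237] pos in port-tool [ 0.0009  0.0006 -0.0375] F tool [4.9 5.3 0.4] tau [-1.38  1.11 -0.13] open 0.192 q [-0.48  0.59  1.37  0.37  1.56  0.75]
```

Call:
apply_moves --plan '[{"translation": [0, 0.001, -0.0015], "angular": [0, 0, 0], "hand": 0.005}, {"translation": [0, 0, -0.001], "angular": [0, 0, 0], "hand": 0.005}, {"translation": [0, 0, 0], "angular": [0, 0, 0], "hand": 0.005}]'

```text
time_s: 24.08
eef_pos: [0.6211, -0.0588, 0.1276]
eef_rot: [-0.255, 0.957, 0.129, -0.039]
wrist_force: [6.4, 1.2, -6.0]
opening: 0.196
```

```bash
python3 st.py R 16.8 0 "[.6145,-.0398,.0944]"
```

```text
24.07 roterr [ 0.0009 -0.003  -0.0237] pos in port-tool [ 0.0008  0.0008 -0.0388] F tool [6.5 3.5 4.9] tau [-1.13  1.42 -0.09] open 0.196 q [-0.48  0.59  1.36  0.37  1.56  0.75]
```

Call:
apply_moves --plan '[{"translation": [0, 0, 0.001], "angular": [0, 0, 0], "hand": 0.02}, {"translation": [0, 0, 0], "angular": [0, 0, 0], "hand": 0.05}, {"translation": [0, 0, 0], "angular": [0, 0, 0], "hand": 0.05}, {"translation": [0, 0, 0], "angular": [0, 0, 0], "hand": 0.05}, {"translation": [0, 0, -0.015], "angular": [0, 0, 0], "hand": 0.05}, {"translation": [0, 0, -0.04], "angular": [0, 0, 0], "hand": 0.05}, {"translation": [0, 0, -0.05], "angular": [0, 0, 0], "hand": 0.05}, {"translation": [0, 0, -0.04], "angular": [0, 0, 0], "hand": 0.05}, {"translation": [0, 0, 0], "angular": [0, 0, 0], "hand": 0.05}]'

```text
time_s: 25.2
eef_pos: [0.6425, -0.1309, 0.2584]
eef_rot: [-0.254, 0.958, 0.13, -0.038]
wrist_force: [-0.1, 0.8, 0.1]
opening: 0.585
```

```bash
python3 look.py w17
python3 - <<'E'
from bench import ctrl
import cv2
from h import *
s=ctrl.camera("side");save(s,"s17.npz");a=s["img"][120:290,200:400];cv2.imwrite("pics/s17.png",cv2.resize(a,None,fx=3.5,fy=3.5,interpolation=2)[:,:,::-1])
s=ctrl.camera("top");save(s,"t17.npz");cv2.imwrite("pics/t17.png",s["img"][:,:,::-1])
E
```

```text
25.25 [-0.549  0.562  1.139  0.352  1.828  0.776] [ 0.6415 -0.1295  0.2559] [[0.963, 0.228, -0.141], [0.268, -0.837, 0.478], [-0.009, -0.498, -0.867]] 0.586 [ 0.   0.6 -1.5] [-0.21 -0.07  0.03]
[ 0.0699722   0.00070362 -0.14595626]
```

View pics/w17.png

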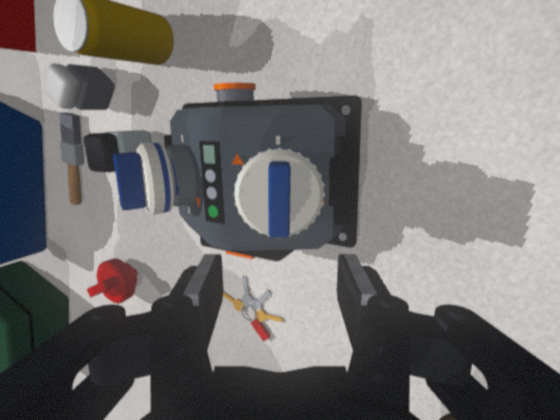

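View pics/s17.png

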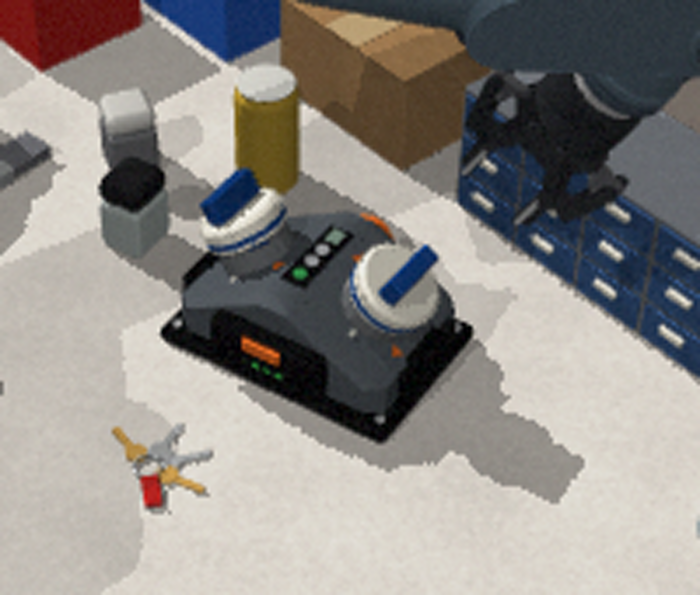

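View pics/t17.png

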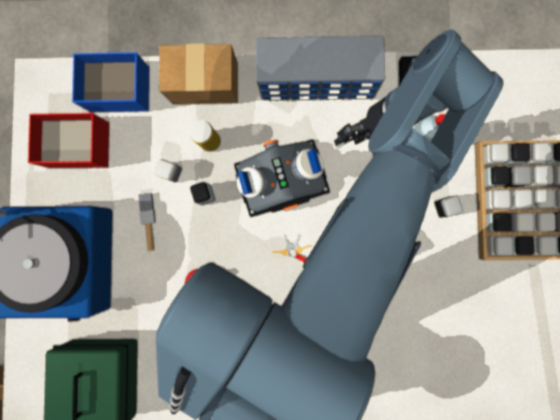

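Run:
```python
from bench import ctrl
from h import *
a=np.load("s17.npz")["img"];b=np.load("t17.npz")["img"]
cv2.imwrite("pics/s17b.png",a[:,:,::-1])
print(ctrl.hand_in(),ctrl.get_obs()["wrist_force"])
```

```text
the job is handed in; nothing more can be done
the job is handed in; nothing more can be done
```

Both fresh white filters are fitted and locked with their grips along the ridge, and I handed the job in at about 25 s of the 69 s allowed. The left filter went on the left port and the right filter on the right port.

**Locking:** I pushed each filter down onto the sprung seal until the push force jumped. I then turned it clockwise until the stop resisted, at about 0.8–0.9 N m. A pull test before letting go stopped both filters about 4 mm above the bottomed position, which matches the locked height.

**Final pictures:** The wrist, side and top views after release show both filters seated with their grips in line with the white bars. The wrist force was near zero, with the gripper clear of the filters. What I could see on the bench stood where it had been. In the last top view the arm hid the spent filter's spot, and I did not check it again afterwards.

**What disagreed:**
- **Right filter:** its lugs met the lip on the first two tries, with pushes of 12 N and 22 N. It went in after I moved it about 1 mm further along the slot line.
- **Port depth:** the left port's mouth stood about 1.7 mm lower than the cameras had suggested, so I set the depths by the push force. The right port bottomed within about 1 mm of the measured depth.
- **Wrist camera:** its reported position was off by about 2 mm; I corrected for this.

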